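# Open the supply unit's bays and bleed its charge

## Task

Make the supply unit ready for new cells: pop every snap-in cover that is on it by levering the flat pry tool in the cover's notch (keep the fingers off a cover until it has popped), and put all the covers and the pry tool inside the drip tray. Only then hold down the push button on the side where the T-shaped key stands for at least two and a half seconds, and let it go; never press the other button, and leave the bottles and other things where they are.

Things in the scene. Friction and masses are not known exactly. Their poses are not given: they have to be found in the camera images.
- unit: The supply unit, a fixed grey box 130 (x) by 260 (y) by 95 mm high; origin at the centre of its underside, x axis from its front (the side with the notches) to its back. In its top three sunk bays, centred at x = -19.5 mm, y = 80 (bay 1), 0 (bay 2), -80 mm (bay 3). On the deck behind them (x = 40 mm) two push buttons (y = 98 and -98 mm) and two sockets (y = 50 and -50 mm).
- key: Fixed T-shaped steel key, 37 mm tall, grip 28 mm wide, standing in one of the two sockets on the deck of the unit: it marks the connected side. Origin at its foot, on the deck.
- plug: Fixed flat round steel plug, 22 mm across and 6 mm high, in the other socket. Origin at its foot, on the deck.
- pry_tool: Loose flat pry tool, 155 mm long, 90 g; origin at the centre of its handle, x axis along the tool towards the blade. Handle 80 mm long (x = -40 to +40 mm), 16 mm wide (y), 18 mm thick (z); flat steel blade 75 mm long from x = 40 to 115 mm, 14 mm wide and 3 mm thick, in the mid plane of the handle (z = 0), so it is the same either way up. On the worktop the origin lies 9 mm up.
- pry_tip (a point): Middle of the end of the pry tool's blade.
- tray: Fixed shallow drip tray, 208 mm (x) by 338 mm (y), walls 27 mm high and 4 mm thick, inside 188 by 320 mm, inner floor 7 mm above the worktop; origin at the centre of its underside.
- button_left (a joint): Travel of the spring push button at y = +98 mm on the unit's deck: 0 released, 0.006 m fully down, where it takes 5 N; over 0.004 m it counts as pressed.
- button_right (a joint): The same for the push button at y = -98 mm.
- button_left_top (a point): Centre of the top of the left button (26 mm across; pressed straight down).
- button_right_top (a point): Centre of the top of the right button.
- cover_1: Loose snap-in cover of bay 1, 40 g; absent (None) if the bay is already open; two or three covers are on. Origin at the centre of its underside, z up, its front (notch side) at -x. 64 mm (x) by 40 mm (y), 13 mm thick, with a groove 2.5 mm deep round its sides between a 3 mm flange below and a 3 mm plate on top. Snapped in, its top is flush with the unit's top (underside 82 mm up). Popped, it can be gripped across its 40 mm width near the front.
- cover_1_edge (a point): Middle of the front edge of cover 1, on its lower flange (x = -32, z = 3 mm in the cover's frame): 85 mm above the worktop when snapped in, held by two sprung catches near the front (some 10 N in all). Raised about 8 mm the cover pops and its front then rests on the catches, this edge about 10 mm higher than before, the rear edge still down in the bay (cover tilted about 10 degrees).
- notch_1 (a point): Notch of bay 1: outer edge of its floor (the fulcrum), on the unit's front face, 77 mm up. 20 mm wide, open above; its floor runs 32 mm level inwards (+x of the unit), the last 18 mm under the cover, with 5 mm of height for the blade. A blade pushed in 26 mm reaches 12 mm under the cover; pressing the handle down until the tool tilts about 20 to 25 degrees pops it.
- cover_2: Loose snap-in cover of bay 2, 40 g; absent (None) if the bay is already open; two or three covers are on. Origin at the centre of its underside, z up, its front (notch side) at -x. 64 mm (x) by 40 mm (y), 13 mm thick, with a groove 2.5 mm deep round its sides between a 3 mm flange below and a 3 mm plate on top. Snapped in, its top is flush with the unit's top (underside 82 mm up). Popped, it can be gripped across its 40 mm width near the front.
- cover_2_edge (a point): Middle of the front edge of cover 2, on its lower flange (x = -32, z = 3 mm in the cover's frame): 85 mm above the worktop when snapped in, held by two sprung catches near the front (some 10 N in all). Raised about 8 mm the cover pops and its front then rests on the catches, this edge about 10 mm higher than before, the rear edge still down in the bay (cover tilted about 10 degrees).
- notch_2 (a point): Notch of bay 2: outer edge of its floor (the fulcrum), on the unit's front face, 77 mm up. 20 mm wide, open above; its floor runs 32 mm level inwards (+x of the unit), the last 18 mm under the cover, with 5 mm of height for the blade. A blade pushed in 26 mm reaches 12 mm under the cover; pressing the handle down until the tool tilts about 20 to 25 degrees pops it.
- cover_3: Loose snap-in cover of bay 3, 40 g; absent (None) if the bay is already open; two or three covers are on. Origin at the centre of its underside, z up, its front (notch side) at -x. 64 mm (x) by 40 mm (y), 13 mm thick, with a groove 2.5 mm deep round its sides between a 3 mm flange below and a 3 mm plate on top. Snapped in, its top is flush with the unit's top (underside 82 mm up). Popped, it can be gripped across its 40 mm width near the front.
- cover_3_edge (a point): Middle of the front edge of cover 3, on its lower flange (x = -32, z = 3 mm in the cover's frame): 85 mm above the worktop when snapped in, held by two sprung catches near the front (some 10 N in all). Raised about 8 mm the cover pops and its front then rests on the catches, this edge about 10 mm higher than before, the rear edge still down in the bay (cover tilted about 10 degrees).
- notch_3 (a point): Notch of bay 3: outer edge of its floor (the fulcrum), on the unit's front face, 77 mm up. 20 mm wide, open above; its floor runs 32 mm level inwards (+x of the unit), the last 18 mm under the cover, with 5 mm of height for the blade. A blade pushed in 26 mm reaches 12 mm under the cover; pressing the handle down until the tool tilts about 20 to 25 degrees pops it.
- bottle: Bystander: brown bottle with a black cap, 44 mm across and 114 mm tall. Origin at the centre of its underside.
- dropper: Bystander: dropper bottle, 30 mm across and 94 mm tall. Origin at the centre of its underside.
- rest_roll: Bystander: roll of white labels lying flat, 59 mm across, 19 mm high. Origin at the centre of its underside.
- desk_timer: Bystander: bench timer, 40x64x64 mm. Origin at the centre of its underside.
- beaker: Bystander: 100 ml beaker, 58 mm across and 71 mm tall. Origin at the centre of its underside.
Things that resemble listed ones, but are neither listed nor needed, are in the scene too. Leave any purple look-alike of the cover_3 alone.

How it is judged:
On the way, in this order (a step that is already met when the one before it is completed fails the run):
1. all covers and the pry tool lie inside the tray (x of cover_1 in the frame of tray between -0.094 and 0.094 m and y of cover_1 in the frame of tray between -0.16 and 0.16 m and z of each of cover_1, cover_2, cover_3, pry_tool, pry_tip in the frame of tray below 0.045 m and linear speed of each of cover_1, cover_2, cover_3 below 0.03 m/s and x of cover_2 in the frame of tray between -0.094 and 0.094 m and y of cover_2 in the frame of tray between -0.16 and 0.16 m and x of cover_3 in the frame of tray between -0.094 and 0.094 m and y of cover_3 in the frame of tray between -0.16 and 0.16 m and x of pry_tool in the frame of tray between -0.094 and 0.094 m and y of pry_tool in the frame of tray between -0.16 and 0.16 m and x of pry_tip in the frame of tray between -0.094 and 0.094 m and y of pry_tip in the frame of tray between -0.16 and 0.16 m), for 0.2 s.
2. the button beside the key is held down for two seconds (((horizontal distance between button_left_top and key below 0.09 m and value of joint button_left above 0.004 m) or (horizontal distance between button_right_top and key below 0.09 m and value of joint button_right above 0.004 m))), for 2 s.
3. the button is released (value of joint each of button_left, button_right below 0.0015 m), for 0.2 s.
At the end, for the whole second after the job is handed in: Every cover that was on the unit (at rest) and the whole pry tool lie inside the drip tray (origins and blade tip within its inner walls, less than 45 mm above the worktop), and both buttons are released (less than 1.5 mm down) (all of step 1 and all of step 3); the robot touches nothing.
It fails at once if the fingers touch cover 1 while it is still snapped in (contact force between the fingers and cover_1 above 3 N and horizontal distance between cover_1 and unit below 0.115 m and z of cover_1_edge in the frame of unit between 0.077 and 0.088 m).
It fails at once if the fingers touch cover 2 while it is still snapped in (contact force between the fingers and cover_2 above 3 N and horizontal distance between cover_2 and unit below 0.115 m and z of cover_2_edge in the frame of unit between 0.077 and 0.088 m).
It fails at once if the fingers touch cover 3 while it is still snapped in (contact force between the fingers and cover_3 above 3 N and horizontal distance between cover_3 and unit below 0.115 m and z of cover_3_edge in the frame of unit between 0.077 and 0.088 m).
It fails at once if the button on the side without the key is pressed ((horizontal distance between button_right_top and key below 0.09 m and value of joint button_left above 0.004 m) or (horizontal distance between button_left_top and key below 0.09 m and value of joint button_right above 0.004 m)).
It fails at once if a bystander is moved more than 4 cm (distance of any of bottle, dropper, rest_roll, desk_timer, beaker from where it was at the start of the episode above 0.04 m).
Of cover_1, cover_2, cover_3 only 2 to 3 are there at a start; the rules pass over those that are not, and their reading is None.
At some moment in a run one of pry_tool may be knocked a few centimetres aside while the robot is not near it.
It also fails if it takes over 210 s, if anything falls off the work surface, if the arm or the gripper's body presses on something with over 40 N, if the wrist force passes 120 N, or if a joint passes its speed limit or range.

## Robot

A 6-joint arm with a two-finger parallel gripper is mounted at the origin on a cart in front of the work surface, level with it; the furniture and walls round the work are solid. World frame = base frame: x ahead of the robot, y to its left, z up, the work surface at z = 0. Lengths are in m, angles in rad, forces in N, time in s.
With the tool pointing down it reaches from about 0.25 to 0.725 m from the base axis. Payload 4 kg.
Tool frame: the origin (TCP) lies midway between the tips of the shut fingers; the grasp point (between the pads) lies 19 mm behind it; z points along the fingers, y is the direction in which the jaws open and shut (so a half turn about z gives the same grasp; the last joint's range is limited). The gripper opens to 85 mm and grips with 20 to 120 N. Pads are 22 mm wide; open, the fingers measure 114 mm over their backs; the gripper's body (76 mm by 85 mm) begins 54 mm behind the grasp point. The pads swing forward as they close: fully open they stand 13 mm farther back than shut.
Start: joints at [-1.189, 0.241, 0.005, 1.335, 0, 1.571], TCP at [0.186, -0.464, 0.231] pointing down, gripper open.
Joint ranges: [-2.72, 2.72], [-1.05, 1.87], [-1.09, 1.28], [-1.99, 2.15], [-1.42, 1.44], [-3.14, 3.14]. Speed limits (rad/s): [2.79, 2.79, 3.14, 3.14, 3.14, 3.14].

## Interface

Orientations are given as a unit quaternion [x, y, z, w].
In Python, from workcell import get_obs, camera, camera_model, job_done, masks_of gives the robot as it stands.
- The arm moves only by the tool jog_arm, never from a script. Its argument "deltas" is a list that holds one entry, the list of rows, each a list of 7 numbers: the shift along the tool's x, y, z in mm, then the turn, a rotation vector about the tool's x, y, z in degrees, then the finger opening in mm, from 0 to 85.4. A call has 1 to 5 rows; each row shifts and turns the pose as measured when the row begins, along the tool's axes as they then stand; what a row does not reach is not made up. A row lasts 1/10 s, in which the tool goes at most 50 mm and 8.59 degrees, less where a joint would pass 70% of its speed; a pose out of reach is approached as far as the arm can. A call with a gripper value outside its range is refused whole. The fingers move at their own pace and stop on an object; the grip force is fixed at half the most. Time passes only in rows, so rows that do not move let the fingers close. It gives the time, the measured TCP pose, the force and the opening at its end, in the units of the state.
- get_obs(): the state, without advancing time (a new reading comes with each control period).
- camera(name): name is "side" or "top"; returns the picture (420x560x3 uint8, red, green, blue); there is no depth.
- camera_model(name): a dict with "fovy" (degrees; the focal length in pixels is half the picture's height over the tangent of half this angle, whatever the lens; pixels are square), "cx", "cy" (the principal point, pixels), "k1" (the pictures are not rectified: a ray, as slopes to the right and down, at radius r is drawn at 1 + k1 r^2 times it, then the intrinsics apply), "pose" (4x4, takes a point from camera to world coordinates). Camera axes: x right, y down, z forward; pixel columns grow to the right and rows downward; lengths in m; the calibration is good to about 2 mm. A picture is of the moment at which its call begins. camera_model takes no time and is no camera call.
- job_done(): hands the job in, once; it reports no verdict.
Trained networks look in the newest picture that a camera, given by its name, has taken for a name from the list of things; names that differ only in an ending like _2 or _b are one class to them, and where a whole thing is asked for, a point or a joint stands for the part that bears it (a point fixed in the world has none). Each returns a list of dicts, best first, with "conf" (0 to 1); they miss things now and then, are a little off and sometimes report something else, mostly with a low value. They report only what shows in the picture. A call takes as long as a camera call. They do not tell look-alikes from the thing itself.
- masks_of(target, camera): "pixels" (420x560 bool, what is visible of it) and "at" ([column, row] in pixels, amid what is visible of it).
The state is a dict: "clock": time; "joint_pos": joint angles; "joint_vel": joint speeds; "tau": joint torques, N m; "eef_pos": TCP position; "tool_rot": TCP orientation; "ft_force": force on the tool from outside, world axes, zero at the start; "ft_torque": the same for the moment, N m; "grip_width": finger opening in m.
Only numpy, scipy, OpenCV 4.12 (cv2) and the standard library are available. Lean on these libraries where they do the work, as an engineer would, in place of code of your own. Each camera call takes 0.05 s, during which the arm holds its last target. There are 200 camera calls.

## Working session

There is one attempt and no reset: what is moved stays moved. The work goes in short steps, Python scripts to look and compute and a tool call to move; the robot and the scene stay as the last step left them, time stands still between calls to the robot, and variables do not carry over. Pictures are saved under pics/ and viewed, about 12 in all and at most 16, crops included, and the job is handed in when it is done.

Besides the shell and the picture viewer there is one more tool, called after ">>>" as name([rows], argument=value, ...), one row to a line, values as JSON. jog_arm: Moves the arm, as the interface text tells. Its arguments: {"type":"object","properties":{"deltas":{"type":"array"}},"required":["deltas"]}

```bash
ls; mkdir -p pics
cat > h.py <<'E'
import numpy as np, cv2
from workcell import *
from scipy.spatial.transform import Rotation as R
def K(m):
    f=210/np.tan(np.radians(m["fovy"])/2); return f,m["cx"],m["cy"],m["k1"],np.array(m["pose"])
def ray(m,px):
    f,cx,cy,k,T=K(m); d=np.array([(px[0]-cx)/f,(px[1]-cy)/f]); u=d.copy()
    for _ in range(30): u=d/(1+k*(u@u))
    return T[:3,3],T[:3,:3]@np.array([u[0],u[1],1.])
def at_z(m,px,z):
    o,d=ray(m,px); return o+d*(z-o[2])/d[2]
def proj(m,P):
    f,cx,cy,k,T=K(m); p=T[:3,:3].T@(np.array(P)-T[:3,3]); u=p[:2]/p[2]; u=u*(1+k*(u@u)); return np.array([f*u[0]+cx,f*u[1]+cy])
def tri(m1,p1,m2,p2):
    o1,d1=ray(m1,p1);o2,d2=ray(m2,p2); A=np.c_[d1,-d2]; s=np.linalg.lstsq(A,o2-o1,rcond=None)[0]
    a=o1+s[0]*d1;b=o2+s[1]*d2; return (a+b)/2,np.linalg.norm(a-b)
def snap(name,fn):
    im=camera(name); cv2.imwrite(f"pics/{fn}.png",cv2.resize(im[:,:,::-1],(784,588),interpolation=cv2.INTER_CUBIC)); return im
E
python3 - <<'E'
from h import *
for c in ("top","side"):
    snap(c,c+"0"); m=camera_model(c); print(c,m["fovy"],m["cx"],m["cy"],m["k1"]); print(np.round(m["pose"],3).tolist())
    for t in ("unit","key","plug","pry_tool","pry_tip","tray","button_left","cover_1"):
        for d in masks_of(t,c): print(t,round(d["conf"],2),np.round(d["at"],1),d["pixels"].sum())
print(get_obs())
E
```

```text
pics
top 51.84636255430984 287.01873603599404 208.44867267836108 -0.015655715495219644
[[0.019, -0.984, 0.177, 0.357], [-1.0, -0.018, 0.009, -0.026], [-0.006, -0.177, -0.984, 1.394], [0.0, 0.0, 0.0, 1.0]]
unit 0.71 [259.  195.2] 2874
key 0.45 [288.9 191.7] 55
plug 0.5 [285.6 208.8] 236
pry_tool 0.62 [357.  265.2] 232
pry_tip 0.68 [354.9 262.5] 275
tray 0.49 [290.1 193.3] 38
button_left 0.57 [283.  207.5] 262
cover_1 0.7 [257.2 209.3] 286
cover_1 0.69 [232.6 205.9] 284
cover_1 0.63 [272.7 166.5] 263
cover_1 0.52 [284.2 206.5] 260
cover_1 0.49 [307.1 260.9] 248
side 50.0147372185579 275.9123921018336 215.10375854658284 -0.09442919135207484
[[-0.893, -0.209, 0.399, 0.008], [-0.45, 0.361, -0.817, 1.235], [0.027, -0.909, -0.416, 0.734], [0.0, 0.0, 0.0, 1.0]]
unit 0.96 [260.8 242.3] 2814
key 0.55 [260.2 216.8] 52
plug 0.66 [374.7 200.4] 301
pry_tool 0.45 [350.2 227.8] 143
pry_tip 0.7 [350.5 224.6] 161
tray 0.85 [246.9 321.1] 6903
tray 0.41 [282.2 218.7] 67
button_left 0.46 [237.9 231.4] 31
cover_1 0.72 [326.3 244.4] 155
cover_1 0.55 [271.2 229.8] 119
cover_1 0.48 [282.3 221.8] 85
cover_1 0.41 [257.3 241.3] 114
{'clock': 0.9, 'joint_pos': array([-1.18898468e+00,  2.40547615e-01,  5.00569333e-03,  1.33519138e+00,
       -2.20331790e-05,  1.57079979e+00]), 'joint_vel': array([-0.00020105,  0.00026472,  0.00022519, -0.001814  , -0.00064661,
       -0.00233963]), 'tau': array([ 5.53725113e-04, -3.72196412e+01,  2.52693826e+01,  1.09062388e-03,
        4.00859642e-05,  1.48223439e-06]), 'eef_pos': array([ 0.18629725, -0.46400385,  0.23133483]), 'tool_rot': array([ 9.81833088e-01,  1.89746638e-01, -4.83706208e-06,  3.30297956e-05]), 'ft_force': array([-0.62186792, -1.04598908, -0.58117   ]), 'ft_torque': array([-0.04534017, -0.02552398,  0.01101355]), 'grip_width': 0.08548581275001571}
```

View pics/top0.png

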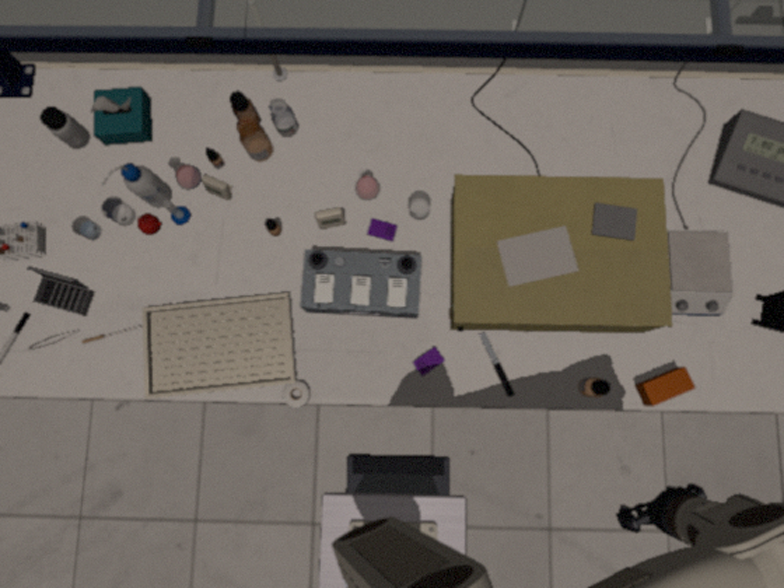

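View pics/side0.png

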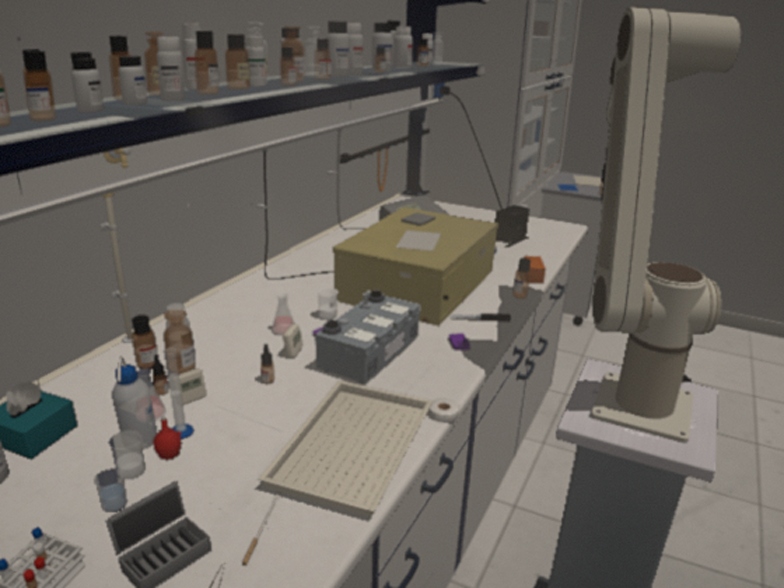

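The top view shows the unit at about (361,282), with three white covers, the tray at (220,343), and the pry tool at (497,363) with its blade pointing up-left. There are also purple look-alikes. The key looks to be near (384,262). I'll zoom in to confirm.

Run:
```python
from h import *
t=cv2.imread("pics/top0.png"); 
import numpy as np
def crop(im,c,r,w,h,s): return cv2.resize(im[r:r+h,c:c+w],None,fx=s,fy=s,interpolation=cv2.INTER_CUBIC)
ct=camera("top")[:,:,::-1]; cs=camera("side")[:,:,::-1]
A=crop(ct,210,170,100,60,8)   # unit top
B=crop(cs,220,200,100,75,8) # unit side
cv2.imwrite("pics/u.png",np.clip(np.vstack([A[:290],B[:310]])*1.0*1.5,0,255).astype('uint8')) if 0 else None
A=crop(ct,210,172,95,60,8);cv2.imwrite("pics/ut.png",np.clip(A*1.6,0,255).astype('uint8'))
B=crop(cs,220,203,90,70,8);cv2.imwrite("pics/us.png",np.clip(B*1.6,0,255).astype('uint8'))
```

```text
(no output)
```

View pics/ut.png

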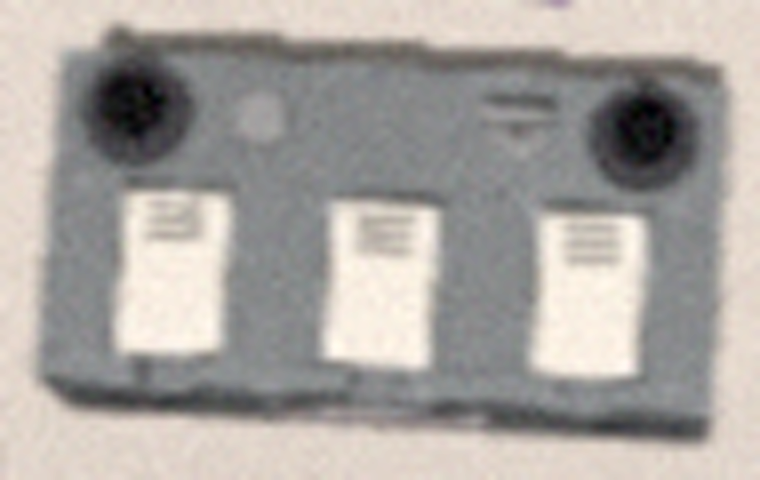

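View pics/us.png

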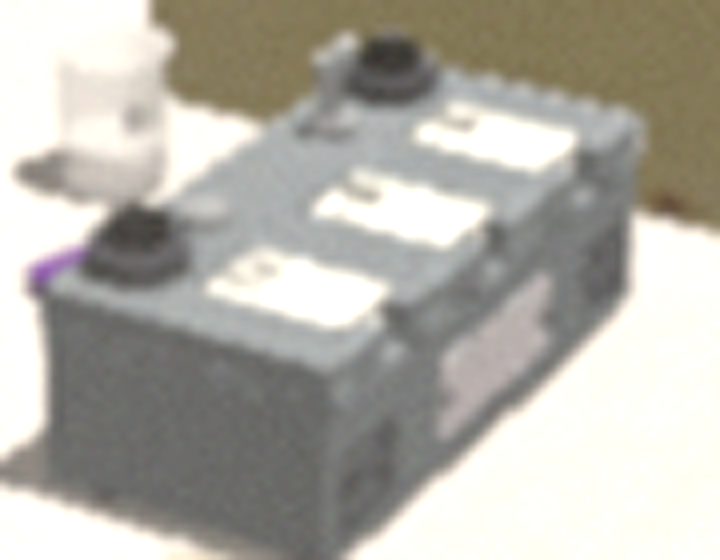

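The crops settle the layout. All three covers are on, the T-key stands beside the right button (crop 520,115), and the plug is on the left (260,118). Next I'll fit the poses of the unit, the tray and the tool.

```bash
cat > fit.py <<'E'
from h import *
from scipy.optimize import least_squares
mt,ms=camera_model("top"),camera_model("side")
def up(c,o,s): return (np.array(c,float)+.5)/s-.5+np.array(o)
def fit(objs,x0,loss="soft_l1"):
    def res(p,pr=0):
        Rz=R.from_euler('z',p[3]).as_matrix(); return np.concatenate([proj(m,Rz@np.array(P)+p[:3])-px for m,P,px in objs])
    r=least_squares(res,x0,loss=loss); return r.x,np.abs(res(r.x)).reshape(-1,2)
def cov(y): return [(.0125,y+.02,.095),(.0125,y-.02,.095),(-.0515,y-.02,.095),(-.0515,y+.02,.095)]
if __name__=="__main__":
    T=[[(120,192),(233,196),(222,352),(113,352)],[(330,200),(440,207),(430,366),(322,360)],[(540,210),(650,217),(638,377),(530,370)]]
    S=[[(208,285),(245,248),(388,290),(350,325)],[(313,207),(350,170),(490,210),(450,245)],[(415,132),(450,103),(578,138),(545,172)]]
    o1=[];o2=[]
    for i,y in enumerate((.08,0,-.08)):
        o1+=[(mt,P,up(c,(210,172),8)) for P,c in zip(cov(y),T[i])]
        o2+=[(ms,P,up(c,(220,203),8)) for P,c in zip(cov(y),S[i])]
    for o in (o1+o2,o1,o2):
        p,r=fit(o,[.5,0,0,0]); print("unit",np.round(p,4),"yaw",np.degrees(p[3]).round(2),"maxres",r.max().round(2))
    # tray
    C=[(.104,.169,.027),(.104,-.169,.027),(-.104,-.169,.027),(-.104,.169,.027)]
    o=[(mt,P,up(c,(0,0),1.4)) for P,c in zip(C,[(146,307),(290,292),(298,384),(151,393)])]
    s=[(ms,P,up(c,(0,0),1.4)) for P,c in zip([C[0],C[1],C[2],C[3]],[(264,480),(342,387),(436,400),(372,511)])]
    p,r=fit(o+s[1:],[.3,.3,0,0]); print("tray",np.round(p,4),np.degrees(p[3]).round(2),r.max(1).round(1))
    for n,z in (("bottle",.1),("dropper",.08),("rest_roll",.019),("desk_timer",.06),("beaker",.07)):
        camera("top"); print(n,[(round(d["conf"],2),at_z(mt,d["at"],z*.7)[:2].round(3)) for d in masks_of(n,"top")])
    ct=camera("top");cs=camera("side")
    for c,m in (("top",mt),("side",ms)):
        for n in("pry_tool","pry_tip"):
          for d in masks_of(n,c): 
            q=np.argwhere(d["pixels"])[:,::-1]; print(c,n,round(d["conf"],2),d["at"],q.min(0),q.max(0),at_z(m,d["at"],.009).round(4))
    cr=lambda im,c,r:cv2.resize(im[r:r+40,c:c+50,::-1],None,fx=8,fy=8,interpolation=cv2.INTER_CUBIC)
    A=cr(ct,330,240);B=cr(cs,318,206)
    cv2.imwrite("pics/pry.png",np.clip(np.hstack([A,B])*1.6,0,255).astype('uint8'))
E
python3 fit.py
```

```text
unit [ 0.6132  0.0779 -0.0025 -0.0311] yaw -1.78 maxres 1.38
unit [ 0.6137  0.0781 -0.004  -0.0308] yaw -1.76 maxres 0.89
unit [ 0.621   0.062  -0.0113 -0.0345] yaw -1.97 maxres 1.5
tray [ 0.4752  0.3979 -0.0096  0.1074] 6.15 [0.8 1.8 0.2 2.8 4.6 1.4 0.5]
bottle [(0.64, array([ 0.389, -0.426])), (0.46, array([0.467, 0.384]))]
dropper [(0.57, array([0.736, 0.29 ])), (0.42, array([0.6  , 0.073]))]
rest_roll [(0.81, array([0.374, 0.217]))]
desk_timer [(0.65, array([0.781, 0.163]))]
beaker [(0.73, array([ 0.797, -0.056])), (0.4, array([0.642, 0.078]))]
top pry_tool 0.5 [357.9, 264.0] [343 238] [366 282] [ 0.4303 -0.2412  0.009 ]
top pry_tip 0.47 [355.0, 262.8] [343 238] [366 283] [ 0.434 -0.232  0.009]
side pry_tool 0.59 [348.0, 226.4] [323 224] [364 229] [ 0.4257 -0.2325  0.009 ]
side pry_tip 0.44 [349.2, 225.3] [325 224] [363 229] [ 0.4247 -0.2438  0.009 ]
```

View pics/pry.png

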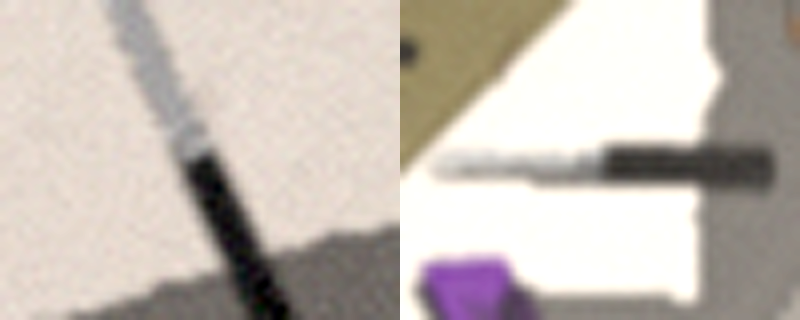

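```bash
cat >> h.py <<'E'
def Rdown(yaw,pitch=0):
    "tool x at heading yaw (deg), z down; pitch>0 raises tool x (tip up)"
    return (R.from_euler('z',yaw,degrees=True)*R.from_euler('y',-pitch,degrees=True)*R.from_euler('x',180,degrees=True))
def plan(p,Rt=None,o=None):
    o=o or get_obs(); Rc=R.from_quat(o["tool_rot"]); Rt=Rt or Rc
    d=Rc.inv().apply(np.array(p)-o["eef_pos"])*1e3; v=np.degrees((Rc.inv()*Rt).as_rotvec())
    print("t=%.1f tcp"%o["clock"],o["eef_pos"].round(4),"delta mm",d.round(1),"rot deg",v.round(2),"F",o["ft_force"].round(1),"w",round(o["grip_width"]*1e3,1))
E
python3 - <<'E'
from fit import *
j,_=tri(mt,(354.6,259.2),ms,(343.4,226.1)); print("junction",j.round(4),_.round(4), at_z(mt,(354.6,259.2),.009).round(4))
tip=at_z(mt,(344.6,238),.009);t2,e=tri(mt,(344.6,238),ms,(322.4,226.2));print("tip",tip.round(4),t2.round(4),e)
en=at_z(mt,(365.2,282),.009);e2,e=tri(mt,(365.2,282),ms,(364.5,226.7));print("end",en.round(4),e2.round(4),e)
v=(tip-en)[:2];L=np.linalg.norm(v);yaw=np.degrees(np.arctan2(v[1],v[0]));print("len",L,"yaw",yaw)
jt=at_z(mt,(354.6,259.2),.009)
print("centre from ends",(en+(tip-en)*40/155).round(4), "from jn",(jt-(tip-en)/L*.04).round(4))
C=[(.104,.169,.027),(.104,-.169,.027),(-.104,-.169,.027),(-.104,.169,.027)]
o=[(mt,P,up(c,(0,0),1.4)) for P,c in zip(C,[(146,307),(290,292),(298,384),(151,393)])]
f=lambda p:np.concatenate([proj(mt,R.from_euler('z',p[2]).apply(P)+[p[0],p[1],0])-x for m,P,x in o])
r=least_squares(f,[.5,.4,0]);print("tray",r.x.round(4),np.degrees(r.x[2]).round(2),f(r.x).round(1))
c=en+(tip-en)*40/155
plan([c[0],c[1],.1],Rdown(yaw)); plan([c[0],c[1],.1])
E
```

```text
junction [ 0.4444 -0.2316  0.0063] 0.0024 [ 0.4453 -0.2308  0.009 ]
tip [ 0.5126 -0.1992  0.009 ] [ 0.5139 -0.1999  0.0021] 0.0010195064597926112
end [ 0.3742 -0.2638  0.009 ] [ 0.3729 -0.2644  0.0071] 0.002728865013254232
len 0.15272395011288412 yaw 24.994725783745466
centre from ends [ 0.4099 -0.2471  0.009 ] from jn [ 0.4091 -0.2477  0.009 ]
tray [0.4768 0.3956 0.1126] 6.45 [ 0.1 -1.3  1.8 -0.3  0.2 -1.1 -2.1  2.5]
t=1.8 tcp [ 0.1863 -0.464   0.2313] delta mm [ 288.4 -118.   131.3] rot deg [ 0.   -0.   -3.12] F [-0.5 -0.3 -0.3] w 85.2
t=1.8 tcp [ 0.1863 -0.464   0.2313] delta mm [ 288.4 -118.   131.3] rot deg [0. 0. 0.] F [-0.5 -0.3 -0.3] w 85.2
```

>>> jog_arm([
  [[40,-16,16,0,0,0,85],[40,-16,18,0,0,0,85],[40,-16,18,0,0,0,85],[40,-16,18,0,0,0,85],[40,-16,18,0,0,0,85]],
])

```text
clock: 2.3
eef_pos: [0.3458, -0.3192, 0.1435]
tool_rot: [0.983, 0.183, 0.002, 0.006]
ft_force: [0.8, -1.0, -0.4]
grip_width: 0.0853
```

>>> jog_arm([
  [[40,-16,18,0,0,0,60],[40,-16,18,0,0,0,45],[8,-6,7,0,0,0,45],[0,0,0,0,0,-3.1,45]],
])

```text
clock: 2.7
eef_pos: [0.4192, -0.2451, 0.0965]
tool_rot: [0.977, 0.214, 0.001, 0.005]
ft_force: [-0.3, -0.0, -0.1]
grip_width: 0.0451
```

Run:
```python
from h import *
plan([.41,-.247,.004],Rdown(25))
snap("top","t1"); m=camera_model("top")
for n in("pry_tool","pry_tip"):
  for d in masks_of(n,"top"):
    q=np.argwhere(d["pixels"])[:,::-1]; print(n,round(d["conf"],2),d["at"],q.min(0),q.max(0))
```

```text
t=2.7 tcp [ 0.4192 -0.2451  0.0965] delta mm [-9.1 -3.  92.4] rot deg [ 0.58  0.   -0.27] F [-0.3 -0.  -0.1] w 45.1
pry_tip 0.62 [259.4, 207.8] [251 196] [264 217]
pry_tip 0.39 [225.4, 185.7] [223 181] [230 188]
```

>>> jog_arm([
  [[-9,-3,30,0.5,0,0,45],[0,0,30,0,0,0,45],[0,0,22,0,0,0,45],[0,0,9,0,0,0,45],[0,0,0,0,0,0,45]],
])

```text
clock: 3.35
eef_pos: [0.4109, -0.2551, 0.0084]
tool_rot: [0.979, 0.205, 0.004, 0.006]
ft_force: [-0.4, 0.5, 0.3]
grip_width: 0.0451
```

Run:
```python
from h import *
plan([.41,-.247,.004],Rdown(25))
im=camera("side"); cv2.imwrite("pics/s1.png",np.clip(cv2.resize(im[190:260,300:390,::-1],None,fx=8,fy=8,interpolation=cv2.INTER_CUBIC)*1.6,0,255).astype('uint8'))
```

```text
t=3.4 tcp [ 0.4109 -0.2551  0.0084] delta mm [ 2.4 -7.8  4.3] rot deg [ 0.74 -0.34 -1.33] F [-0.4  0.5  0.3] w 45.1
```

View pics/s1.png

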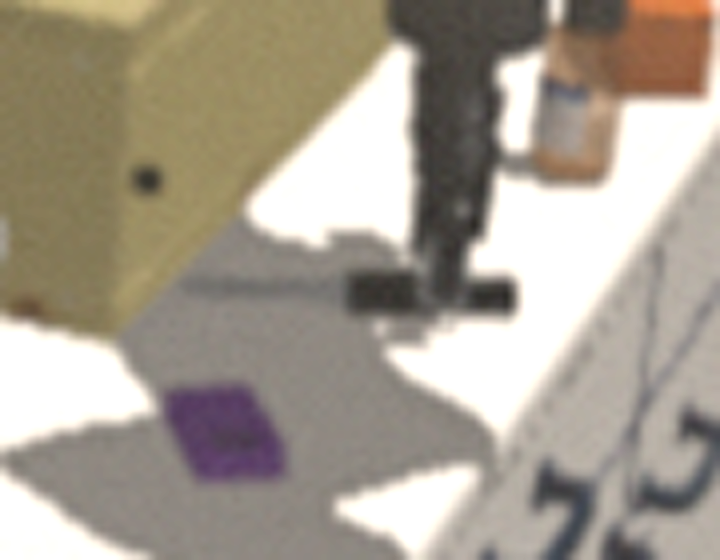

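The side view shows the fingers at the middle of the handle (440,290), with the tool lying where I measured it. I'll centre on it, lower a little more and close.

>>> jog_arm([
  [[2.5,-8,4.5,0.7,-0.3,-1.3,45],[0,0,0,0,0,0,10],[0,0,0,0,0,0,10],[0,0,0,0,0,0,10],[0,0,0,0,0,0,10]],
])

```text
clock: 3.9
eef_pos: [0.413, -0.2481, 0.0081]
tool_rot: [0.976, 0.217, 0.003, 0.003]
ft_force: [0.4, 0.2, -0.5]
grip_width: 0.0141
```

>>> jog_arm([
  [[0,0,0,0,0,0,10],[0,0,-15,0,0,0,10],[0,0,-40,0,0,0,10],[0,0,-40,0,0,0,10],[0,0,-20,0,0,0,10]],
])

```text
clock: 4.4
eef_pos: [0.4088, -0.2455, 0.1224]
tool_rot: [0.976, 0.217, -0.001, -0.001]
ft_force: [0.9, -0.5, -0.8]
grip_width: 0.014
```

```bash
cat > tool.py <<'E'
# where the held pry tool is: pixel ends seen by both cameras, relative to the TCP
from h import *
E
python3 - <<'E'
from h import *
plan([.41,-.247,.13],Rdown(-1.8))
im=camera("side"); a=cv2.resize(im[160:240,290:380,::-1],None,fx=5,fy=5,interpolation=cv2.INTER_CUBIC)
im=camera("top"); b=cv2.resize(im[210:290,320:390,::-1],None,fx=5,fy=5,interpolation=cv2.INTER_CUBIC)
cv2.imwrite("pics/s2.png",np.clip(np.hstack([a,b])*1.6,0,255).astype('uint8'))
E
```

```text
t=4.4 tcp [ 0.4088 -0.2455  0.1224] delta mm [ 0.5  1.8 -7.6] rot deg [-0.14  0.13 26.85] F [ 0.9 -0.5 -0.8] w 14.0
```

View pics/s2.png

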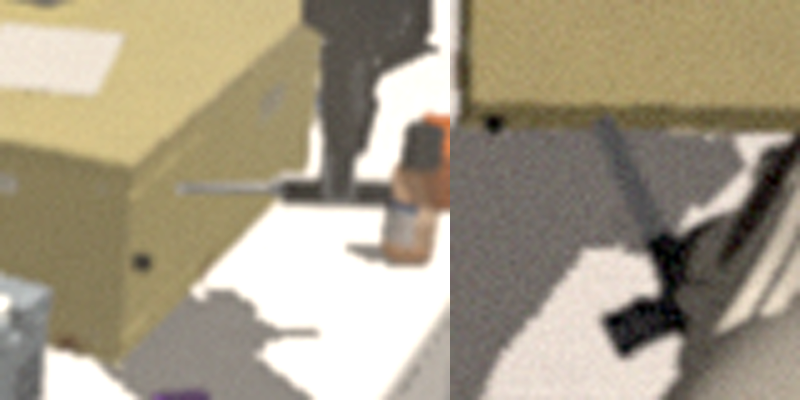

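The tool is held level and clear of the table: tip at side crop (180,187), junction at (285,189). Next I'll work out where the tip sits relative to the TCP.

Run:
```python
from h import *
mt,ms=camera_model("top"),camera_model("side"); o=get_obs(); Rc=R.from_quat(o["tool_rot"])
for n,a,b in (("tip",(350.6,233.2),(325.4,197.1)),("jn",(361.4,257.4),(346.6,197.4))):
    p,e=tri(mt,a,ms,b); print(n,p.round(4),e.round(4),"in tcp mm",(Rc.inv().apply(p-o["eef_pos"])*1e3).round(1), "at z=tcp", (Rc.inv().apply(at_z(mt,a,o["eef_pos"][2]+.005)-o["eef_pos"])*1e3).round(1))
U=np.array([.6134,.0779,0]);yu=-1.78
for i,y in enumerate((.08,0,-.08)): print(i+1,(U+R.from_euler('z',yu,degrees=True).apply([-.065,y,.077])).round(4))
```

```text
tip [ 0.514  -0.2037  0.1184] 0.0021 in tcp mm [112.3   5.5   4.4] at z=tcp [112.8   3.9  -5. ]
jn [ 0.4432 -0.2344  0.1211] 0.0012 in tcp mm [35.2  3.3  1.7] at z=tcp [35.9  2.2 -5. ]
1 [0.5509 0.1599 0.077 ]
2 [0.5484 0.0799 0.077 ]
3 [ 0.5459 -0.      0.077 ]
```

>>> jog_arm([
  [[16,-38,3,0,0,0,10],[16,-38,3,0,0,0,10],[16,-38,3,0,0,0,10],[16,-38,3,0,0,0,10],[16,-38,3,0,0,0,10]],
])

```text
clock: 5.0
eef_pos: [0.4017, -0.0391, 0.1029]
tool_rot: [0.978, 0.211, -0.0, 0.001]
ft_force: [0.5, 0.7, -1.6]
grip_width: 0.014
```

>>> jog_arm([
  [[16,-38,0,0,0,0,10],[0,0,0,0,0,6.5,10],[0,0,0,0,0,6.5,10],[0,0,0,0,0,6.5,10],[0,0,0,0,0,6.5,10]],
])

```text
clock: 5.5
eef_pos: [0.3936, -0.0018, 0.0954]
tool_rot: [1.0, -0.006, -0.006, -0.005]
ft_force: [0.1, -0.7, -1.4]
grip_width: 0.014
```

>>> jog_arm([
  [[0,0,0,0,0,0,10],[0,0,0,0,0,0,10]],
])

```text
clock: 5.7
eef_pos: [0.3917, -0.0025, 0.0932]
tool_rot: [1.0, -0.007, -0.009, -0.005]
ft_force: [0.4, 0.3, -1.9]
grip_width: 0.0143
```

Run:
```python
from h import *
plan([.403,.003,.082],Rdown(-1))
im=camera("side"); a=cv2.resize(im[190:260,255:355,::-1],None,fx=7,fy=7,interpolation=cv2.INTER_CUBIC)[:, :]
b=cv2.resize(camera("top")[200:245,240:340,::-1],None,fx=7,fy=7,interpolation=cv2.INTER_CUBIC)
cv2.imwrite("pics/s3.png",np.clip(np.vstack([a[:280],b])*1.6,0,255).astype('uint8'))
print(a.shape,b.shape)
```

```text
t=5.7 tcp [ 0.3917 -0.0025  0.0932] delta mm [11.5 -5.5 11. ] rot deg [-0.62  0.99  0.22] F [ 0.4  0.3 -1.9] w 14.3
(490, 700, 3) (315, 700, 3)
```

View pics/s3.png

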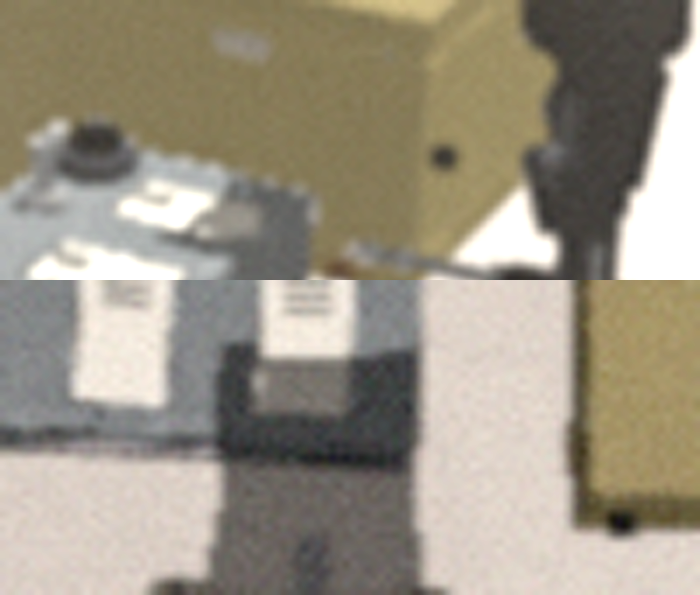

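Run:
```python
from h import *
mt,ms=camera_model("top"),camera_model("side"); o=get_obs(); Rc=R.from_quat(o["tool_rot"])
p,e=tri(mt,(284.1,236.4),ms,(303.9,224.6)); print("tip",p.round(4),e.round(4),"in tcp mm",(Rc.inv().apply(p-o["eef_pos"])*1e3).round(1))
# predicted pixels for tip at y=-.0055,z .091
for q in ((112.5,3,2),(112.5,0,0)):
    P=o["eef_pos"]+Rc.apply(np.array(q)/1e3); print(q,P.round(4),proj(mt,P).round(1),proj(ms,P).round(1))
P=o["eef_pos"]+Rc.apply([.0375,.002,.001]); print("jn",proj(mt,P).round(1),proj(ms,P).round(1))
c=camera("top"); cv2.imwrite("pics/t4.png",np.clip(cv2.resize(c[195:255,262:312,::-1],None,fx=12,fy=10,interpolation=cv2.INTER_CUBIC)*2.6,0,255).astype('uint8'))
# unit: cover 3 & edges consistent check of notch 3 pixel
print("notch3",proj(mt,(.5459,0,.077)).round(1),proj(ms,(.5459,0,.077)).round(1))
```

```text
tip [ 0.5073 -0.005   0.0918] 0.0053 in tcp mm [115.6   1.   -0.4]
(112.5, 3, 2) [ 0.5042 -0.0069  0.0895] [284.5 236.7] [305.8 225.4]
(112.5, 0, 0) [ 0.5043 -0.0039  0.0915] [283.5 236.6] [305.4 225.2]
jn [283.3 261.5] [326.9 230. ]
notch3 [282.5 223.6] [293.2 226.8]
```

View pics/t4.png

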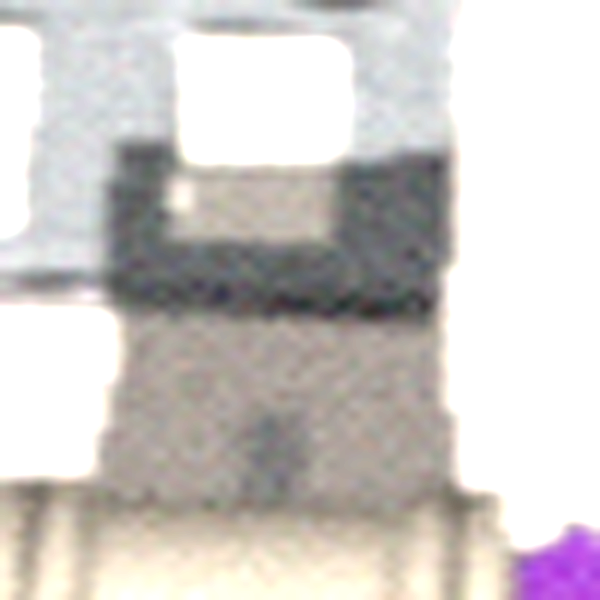

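The blade tip is at column 284.4, row 235.7, and the notch axis is near column 282.3, so the tip has to shift about 6 mm to +y.

>>> jog_arm([
  [[0,-6.5,0,-0.6,1,0,10],[10,0,3,0,0,0,10],[10,0,3,0,0,0,10],[8,0,0,0,0,0,10],[0,0,0,0,0,0,10]],
])

```text
clock: 6.35
eef_pos: [0.4237, -0.0011, 0.0876]
tool_rot: [1.0, -0.003, 0.003, -0.002]
ft_force: [-0.5, -0.3, -0.8]
grip_width: 0.0143
```

Run:
```python
from h import *
o=get_obs();Rc=R.from_quat(o["tool_rot"]); print(Rc.as_matrix().round(3))
plan([.5559-.1135,.0035,.085],Rdown(-1.2))
print("tip est",(o["eef_pos"]+Rc.apply([.1135,.003,.001])).round(4))
```

```text
[[ 1.    -0.005  0.005]
 [-0.005 -1.     0.004]
 [ 0.005 -0.004 -1.   ]]
t=6.3 tcp [ 0.4237 -0.0011  0.0876] delta mm [18.6 -4.7  2.7] rot deg [-0.26 -0.29  0.91] F [-0.5 -0.3 -0.8] w 14.3
tip est [ 0.5372 -0.0047  0.0871]
```

>>> jog_arm([
  [[0,-4.7,0,-0.2,-0.3,1,10],[0,0,0,0,0,0,10],[9,0,1,0,0,0,10],[9,0,1,0,0,0,10],[0,0,0,0,0,0,10]],
])

```text
clock: 6.85
eef_pos: [0.4306, -0.0042, 0.0818]
tool_rot: [1.0, -0.007, -0.013, -0.004]
ft_force: [0.4, -0.5, -1.3]
grip_width: 0.014
```

Run:
```python
from h import *
o=get_obs();Rc=R.from_quat(o["tool_rot"]); print(Rc.as_matrix().round(3))
plan([.5559-.1135,.0035,.085],Rdown(-1.2))
print("tip est",(o["eef_pos"]+Rc.apply([.1135,.003,.001])).round(4))
a=cv2.resize(camera("side")[195:250,262:342,::-1],None,fx=8,fy=8,interpolation=cv2.INTER_CUBIC)
b=cv2.resize(camera("top")[195:255,262:302,::-1],None,fx=22/3,fy=22/3,interpolation=cv2.INTER_CUBIC)
b=np.clip(b*1.5,0,255)
cv2.imwrite("pics/s5.png",np.clip(np.hstack([a,b[:440]])*1.7,0,255).astype('uint8')[:,:800] if 0 else np.clip(cv2.resize(np.hstack([a*1.,b[:440]]),None,fx=.85,fy=.85)*1.7,0,255).astype('uint8'))
```

```text
[[ 1.    -0.015 -0.026]
 [-0.015 -1.     0.008]
 [-0.026 -0.008 -1.   ]]
t=6.8 tcp [ 0.4306 -0.0042  0.0818] delta mm [11.6 -7.9 -3.4] rot deg [-0.45  1.51  0.35] F [ 0.4 -0.5 -1.3] w 14.0
tip est [ 0.544  -0.0089  0.0778]
```

View pics/s5.png

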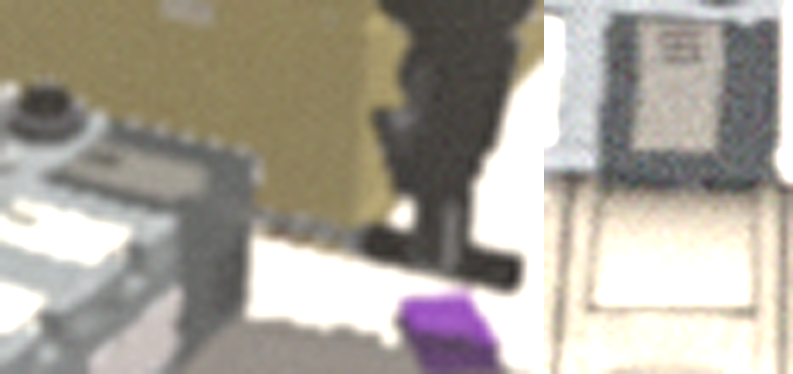

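The moves drift and lag, so I'll back off a little and test the response row by row.

>>> jog_arm([
  [[-8,0,-5,0,0,0,10]],
])

```text
clock: 7.05
eef_pos: [0.4251, -0.0042, 0.0875]
tool_rot: [1.0, -0.007, -0.011, -0.004]
ft_force: [0.9, 0.4, -1.1]
grip_width: 0.0143
```

>>> jog_arm([
  [[0,0,0,0,0,0,10]],
])

```text
clock: 7.15
eef_pos: [0.4251, -0.0043, 0.0883]
tool_rot: [1.0, -0.007, -0.01, -0.004]
ft_force: [0.4, 0.2, -0.7]
grip_width: 0.014
```

>>> jog_arm([
  [[0,0,0,0,0,0,10]],
])

```text
clock: 7.25
eef_pos: [0.426, -0.0043, 0.089]
tool_rot: [1.0, -0.007, -0.009, -0.004]
ft_force: [0.0, -0.4, -0.4]
grip_width: 0.014
```

>>> jog_arm([
  [[0,-8,0,0,0,0,10]],
])

```text
clock: 7.35
eef_pos: [0.4266, -0.0008, 0.0895]
tool_rot: [1.0, -0.005, -0.008, -0.006]
ft_force: [-0.4, 0.1, -1.1]
grip_width: 0.014
```

>>> jog_arm([
  [[0,0,0,0,0,0,10]],
])

```text
clock: 7.45
eef_pos: [0.4272, -0.0006, 0.0899]
tool_rot: [1.0, -0.005, -0.007, -0.006]
ft_force: [0.5, 0.0, -1.0]
grip_width: 0.014
```

>>> jog_arm([
  [[0,0,0,0,1.5,0,10]],
])

```text
clock: 7.55
eef_pos: [0.4284, -0.0005, 0.0901]
tool_rot: [1.0, -0.005, 0.007, -0.006]
ft_force: [0.3, 0.5, -0.3]
grip_width: 0.0143
```

>>> jog_arm([
  [[0,0,0,0,0,0,10]],
])

```text
clock: 7.65
eef_pos: [0.4279, -0.0004, 0.0901]
tool_rot: [1.0, -0.004, 0.007, -0.006]
ft_force: [-0.5, 0.6, -1.2]
grip_width: 0.0139
```

Run:
```python
from h import *
plan([.5559-.1135,.0035,.085],Rdown(-1.2))
```

```text
t=7.7 tcp [ 4.279e-01 -4.000e-04  9.010e-02] delta mm [14.4 -3.9  5.4] rot deg [-0.68 -0.75  0.69] F [-0.5  0.6 -1.2] w 13.9
```

>>> jog_arm([
  [[0,-8,0,-0.6,-0.6,1,10]],
])

```text
clock: 7.75
eef_pos: [0.4277, -0.0029, 0.0904]
tool_rot: [1.0, -0.007, 0.001, -0.005]
ft_force: [-0.8, -0.2, -1.2]
grip_width: 0.0143
```

>>> jog_arm([
  [[0,0,2,0,0,0,10]],
])

```text
clock: 7.85
eef_pos: [0.4284, -0.003, 0.0886]
tool_rot: [1.0, -0.007, 0.001, -0.005]
ft_force: [0.3, 0.6, -1.0]
grip_width: 0.014
```

```bash
cat >> h.py <<'E'
def tip(Q=(.1135,.003,.001)):
    o=get_obs();Rc=R.from_quat(o["tool_rot"]);M=Rc.as_matrix()
    print("tip",(o["eef_pos"]+Rc.apply(Q)).round(4),"head %.2f pitch %.2f roll %.2f"%(np.degrees(np.arctan2(M[1,0],M[0,0])),np.degrees(np.arcsin(M[2,0])),np.degrees(np.arcsin(M[2,1]))),"F",o["ft_force"].round(1))
E
python3 - <<'E'
from h import *
plan([.5559-.1135,.0035,.085],Rdown(-1.2));tip()
E
```

```text
t=7.8 tcp [ 0.4284 -0.003   0.0886] delta mm [13.9 -6.7  3.7] rot deg [-0.56 -0.13  0.42] F [ 0.3  0.6 -1. ] w 14.0
tip [ 0.5419 -0.0076  0.0879] head -0.78 pitch 0.14 roll -0.56 F [ 0.3  0.6 -1. ]
```

>>> jog_arm([
  [[0,-10,0,0,0,0,10]],
])

```text
clock: 7.95
eef_pos: [0.4285, 0.0012, 0.0884]
tool_rot: [1.0, -0.004, 0.001, -0.007]
ft_force: [-0.3, -0.1, -1.4]
grip_width: 0.0143
```

>>> jog_arm([
  [[0,-4,0,0,0,0,10]],
])

```text
clock: 8.05
eef_pos: [0.4287, 0.0032, 0.0884]
tool_rot: [1.0, -0.002, 0.001, -0.008]
ft_force: [0.1, 0.6, -0.3]
grip_width: 0.0141
```

Run:
```python
from h import *
plan([.5559-.1135,.0035,.085],Rdown(-1.2));tip()
```

```text
t=8.1 tcp [0.4287 0.0032 0.0884] delta mm [13.7 -0.3  3.4] rot deg [-0.95 -0.06  0.97] F [ 0.1  0.6 -0.3] w 14.1
tip [ 5.422e-01 -2.000e-04  8.750e-02] head -0.23 pitch 0.07 roll -0.95 F [ 0.1  0.6 -0.3]
```

>>> jog_arm([
  [[8,0,0,0,0,0,10]],
])

```text
clock: 8.15
eef_pos: [0.436, 0.0034, 0.0881]
tool_rot: [1.0, -0.002, -0.0, -0.008]
ft_force: [0.6, 0.4, -1.7]
grip_width: 0.0142
```

>>> jog_arm([
  [[8,0,0,0,0,0,10]],
])

```text
clock: 8.25
eef_pos: [0.4448, 0.0035, 0.0882]
tool_rot: [1.0, -0.002, 0.0, -0.008]
ft_force: [0.9, 0.1, -0.8]
grip_width: 0.0139
```

>>> jog_arm([
  [[0,0,3,0,0,0,10]],
])

```text
clock: 8.35
eef_pos: [0.447, 0.0035, 0.0856]
tool_rot: [1.0, -0.002, 0.001, -0.008]
ft_force: [0.2, -0.6, -0.8]
grip_width: 0.0142
```

Run:
```python
from h import *
plan([.5559-.1135,.0035,.085],Rdown(-1.2));tip()
a=cv2.resize(camera("side")[205:250,262:342,::-1],None,fx=9,fy=9,interpolation=cv2.INTER_CUBIC)
cv2.imwrite("pics/s6.png",np.clip(a*2.2,0,255).astype('uint8'))
```

```text
t=8.3 tcp [0.447  0.0035 0.0856] delta mm [-4.6  0.1  0.6] rot deg [-0.96 -0.14  1.01] F [ 0.2 -0.6 -0.8] w 14.2
tip [5.604e-01 2.000e-04 8.480e-02] head -0.19 pitch 0.15 roll -0.96 F [ 0.2 -0.6 -0.8]
```

View pics/s6.png

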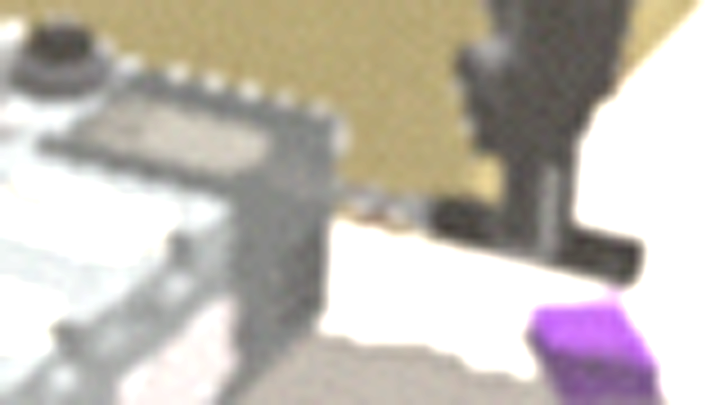

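Seen from the side, the blade meets the front face at about the predicted notch position (285,200), with no contact force. I'll lower it onto the notch floor.

>>> jog_arm([
  [[-1,0,2.5,0,0,0,10]],
])

```text
clock: 8.5
eef_pos: [0.4449, 0.0036, 0.0821]
tool_rot: [1.0, -0.002, 0.0, -0.008]
ft_force: [0.3, -0.4, -1.0]
grip_width: 0.0138
```

>>> jog_arm([
  [[-1,0,2,0,0,0,10]],
])

```text
clock: 8.6
eef_pos: [0.4436, 0.0036, 0.0797]
tool_rot: [1.0, -0.002, -0.0, -0.008]
ft_force: [-0.7, -0.3, -0.6]
grip_width: 0.0145
```

>>> jog_arm([
  [[0,0,2,0,0,0,10]],
])

```text
clock: 8.7
eef_pos: [0.443, 0.0036, 0.0773]
tool_rot: [1.0, -0.002, -0.0, -0.008]
ft_force: [-0.1, -0.1, -0.3]
grip_width: 0.0139
```

Run:
```python
from h import *
tip()
```

```text
tip [5.565e-01 2.000e-04 7.610e-02] head -0.19 pitch -0.05 roll -0.96 F [-0.1 -0.1 -0.3]
```

>>> jog_arm([
  [[0,0,1.5,0,0,0,10]],
])

```text
clock: 8.8
eef_pos: [0.4427, 0.0036, 0.0755]
tool_rot: [1.0, -0.002, -0.001, -0.008]
ft_force: [0.7, 0.0, -0.2]
grip_width: 0.0141
```

>>> jog_arm([
  [[0,0,1.5,0,0,0,10]],
])

```text
clock: 8.9
eef_pos: [0.4427, 0.0036, 0.074]
tool_rot: [1.0, -0.002, -0.001, -0.008]
ft_force: [-0.7, 0.1, 1.7]
grip_width: 0.0139
```

Run:
```python
from h import *
tip()
```

```text
tip [5.562e-01 2.000e-04 7.290e-02] head -0.19 pitch -0.06 roll -0.96 F [-0.7  0.1  1.7]
```

>>> jog_arm([
  [[0,0,1.5,0,0,0,10]],
])

```text
clock: 9.0
eef_pos: [0.4427, 0.0036, 0.0727]
tool_rot: [1.0, -0.002, -0.0, -0.008]
ft_force: [-2.1, 0.2, 3.8]
grip_width: 0.0142
```

Run:
```python
from h import *
tip(); print(get_obs()["ft_torque"].round(3))
```

```text
tip [5.562e-01 2.000e-04 7.160e-02] head -0.19 pitch -0.04 roll -0.96 F [-2.1  0.2  3.8]
[0.001 0.087 0.003]
```

>>> jog_arm([
  [[0,0,-2,0,0,0,10]],
])

```text
clock: 9.1
eef_pos: [0.4427, 0.0036, 0.0748]
tool_rot: [1.0, -0.002, -0.0, -0.008]
ft_force: [-0.9, 0.3, 0.6]
grip_width: 0.014
```

>>> jog_arm([
  [[4,0,0,0,0,0,10]],
])

```text
clock: 9.2
eef_pos: [0.4464, 0.0036, 0.0751]
tool_rot: [1.0, -0.002, -0.0, -0.008]
ft_force: [-0.8, -0.3, 1.1]
grip_width: 0.0143
```

>>> jog_arm([
  [[4,0,0,0,0,0,10]],
])

```text
clock: 9.3
eef_pos: [0.4507, 0.0035, 0.0752]
tool_rot: [1.0, -0.002, -0.0, -0.008]
ft_force: [-1.0, 0.2, 0.6]
grip_width: 0.0143
```

Run:
```python
from h import *
tip(); print(get_obs()["ft_torque"].round(3))
```

```text
tip [5.642e-01 2.000e-04 7.410e-02] head -0.19 pitch -0.03 roll -0.96 F [-1.   0.2  0.6]
[-0.002  0.063 -0.024]
```

>>> jog_arm([
  [[4,0,0,0,0,0,10]],
])

```text
clock: 9.4
eef_pos: [0.4551, 0.0035, 0.0752]
tool_rot: [1.0, -0.002, -0.0, -0.008]
ft_force: [-1.3, -0.4, 0.6]
grip_width: 0.0141
```

>>> jog_arm([
  [[4,0,0,0,0,0,10]],
])

```text
clock: 9.5
eef_pos: [0.4595, 0.0035, 0.0752]
tool_rot: [1.0, -0.002, -0.0, -0.008]
ft_force: [-0.9, 0.9, 0.6]
grip_width: 0.0146
```

>>> jog_arm([
  [[3,0,0,0,0,0,10]],
])

```text
clock: 9.6
eef_pos: [0.463, 0.0035, 0.0751]
tool_rot: [1.0, -0.002, -0.0, -0.008]
ft_force: [-0.2, 0.3, 1.5]
grip_width: 0.014
```

>>> jog_arm([
  [[3,0,0,0,0,0,10]],
])

```text
clock: 9.7
eef_pos: [0.4642, 0.0035, 0.0746]
tool_rot: [1.0, -0.002, -0.003, -0.008]
ft_force: [-9.3, -0.2, 4.0]
grip_width: 0.0144
```

Run:
```python
from h import *
tip(); print(get_obs()["ft_torque"].round(3))
```

```text
tip [5.777e-01 1.000e-04 7.290e-02] head -0.19 pitch -0.30 roll -0.96 F [-9.3 -0.2  4. ]
[-0.036  1.747  0.025]
```

The blade has reached the end of the notch at 32 mm, which matches the measured fulcrum to within about 1 mm. I'll back off to about 27 mm and lever.

>>> jog_arm([
  [[-4,0,0,0,0.3,0,10],[0.2,0,6.1,0,4,0,10],[0.2,0,6.1,0,4,0,10]],
])

```text
clock: 10.0
eef_pos: [0.4655, 0.0033, 0.0632]
tool_rot: [0.997, -0.002, 0.074, -0.009]
ft_force: [-3.0, 1.5, 2.3]
grip_width: 0.0138
```

>>> jog_arm([
  [[0.2,0,6.1,0,4,0,10],[0.2,0,6.1,0,4,0,10]],
])

```text
clock: 10.2
eef_pos: [0.4683, 0.0033, 0.0515]
tool_rot: [0.989, -0.001, 0.147, -0.01]
ft_force: [0.3, 1.5, 0.8]
grip_width: 0.0139
```

Run:
```python
from h import *
tip(); print(get_obs()["ft_torque"].round(3))
o=get_obs();Rc=R.from_quat(o["tool_rot"]); print("fulcrum in tcp",(Rc.inv().apply(np.array([.545,0,.077])-o["eef_pos"])*1e3).round(1))
```

```text
tip [ 5.772e-01 -4.000e-04  8.360e-02] head -0.34 pitch 16.94 roll -1.11 F [0.3 1.5 0.8]
[0.095 0.182 0.078]
fulcrum in tcp [80.8  2.8 -2.1]
```

>>> jog_arm([
  [[-3,0,6,0,4,0,10]],
])

```text
clock: 10.3
eef_pos: [0.4682, 0.0031, 0.0457]
tool_rot: [0.983, -0.001, 0.184, -0.01]
ft_force: [0.8, 0.2, -0.9]
grip_width: 0.014
```

>>> jog_arm([
  [[-2,0,6,0,4,0,10]],
])

```text
clock: 10.4
eef_pos: [0.4682, 0.0029, 0.0396]
tool_rot: [0.975, -0.001, 0.22, -0.01]
ft_force: [0.8, 0.2, -1.8]
grip_width: 0.0139
```

Run:
```python
from h import *
tip(); print(get_obs()["ft_torque"].round(3))
o=get_obs();Rc=R.from_quat(o["tool_rot"]); print("fulcrum in tcp",(Rc.inv().apply(np.array([.545,0,.077])-o["eef_pos"])*1e3).round(1))
```

```text
tip [ 0.5711 -0.0009  0.0874] head -0.45 pitch 25.46 roll -1.12 F [ 0.8  0.2 -1.8]
[-0.013  0.561 -0.007]
fulcrum in tcp [85.4  2.2 -0.8]
```

>>> jog_arm([
  [[0,0,6,0,4,0,10]],
])

```text
clock: 10.5
eef_pos: [0.4703, 0.0025, 0.0344]
tool_rot: [0.967, -0.002, 0.256, -0.01]
ft_force: [1.6, 0.4, -2.1]
grip_width: 0.0143
```

Run:
```python
from h import *
tip(); print(get_obs()["ft_torque"].round(3))
a=cv2.resize(camera("side")[200:250,250:340,::-1],None,fx=8,fy=8,interpolation=cv2.INTER_CUBIC)
cv2.imwrite("pics/s7.png",np.clip(a*2.0,0,255).astype('uint8'))
```

```text
tip [ 0.5694 -0.0014  0.0896] head -0.53 pitch 29.66 roll -1.13 F [ 1.6  0.4 -2.1]
[-0.011  0.714 -0.041]
```

View pics/s7.png

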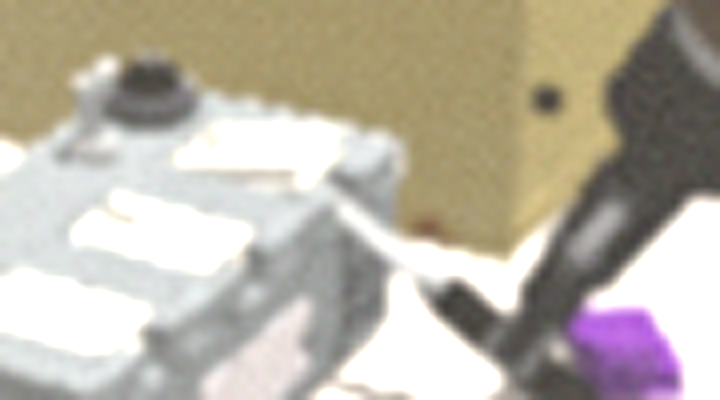

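Cover 3 has visibly popped, with its front raised at (180–345, 120–185). Now I'll tilt the blade back, withdraw it and shift to notch 2.

>>> jog_arm([
  [[-5,0,-6,0,-4.5,0,10],[-6,0,-6.5,0,-5,0,10],[-8,0,-7,0,-5,0,10],[-8,0,-7,0,-5,0,10],[-8,0,-7,0,-5,0,10]],
])

```text
clock: 11.05
eef_pos: [0.4196, 0.002, 0.0553]
tool_rot: [0.999, 0.001, 0.036, -0.01]
ft_force: [0.7, -0.2, -1.5]
grip_width: 0.0141
```

>>> jog_arm([
  [[-10,0,-5,0,-4,0,10],[-8,0,0,0,0,0,10]],
])

```text
clock: 11.25
eef_pos: [0.4054, 0.0018, 0.0626]
tool_rot: [1.0, 0.001, 0.001, -0.01]
ft_force: [-0.4, 0.5, -1.4]
grip_width: 0.014
```

Run:
```python
from h import *
plan([.422,.0835,.084],Rdown(-.3)); tip()
```

```text
t=11.2 tcp [0.4054 0.0018 0.0626] delta mm [ 16.9 -82.  -19.7] rot deg [-1.12 -0.16  0.42] F [-0.4  0.5 -1.4] w 14.0
tip [ 0.5189 -0.0009  0.0619] head 0.12 pitch 0.16 roll -1.12 F [-0.4  0.5 -1.4]
```

>>> jog_arm([
  [[0,-20,-10,0,0,0,10],[0,-30,-12,0,0,0,10],[0,-20,0,0,0,0,10],[0,-12,0,0,0,0,10],[0,0,0,0,0,0,10]],
])

```text
clock: 11.75
eef_pos: [0.4009, 0.039, 0.0863]
tool_rot: [0.999, 0.027, -0.0, -0.028]
ft_force: [-0.1, -0.1, -1.2]
grip_width: 0.014
```

Run:
```python
from h import *
plan([.422,.0835,.084],Rdown(-.3)); tip()
```

```text
t=11.8 tcp [0.4009 0.039  0.0863] delta mm [ 23.5 -43.1   4.8] rot deg [-3.26  0.05  3.45] F [-0.1 -0.1 -1.2] w 14.0
tip [0.5144 0.0423 0.0853] head 3.15 pitch 0.05 roll -3.26 F [-0.1 -0.1 -1.2]
```

>>> jog_arm([
  [[0,-20,0,-1.5,0,1.7,10],[0,-20,0,-1.5,0,1.7,10],[0,-20,0,-1,0,1,10]],
])

```text
clock: 12.05
eef_pos: [0.3994, 0.0318, 0.0881]
tool_rot: [0.999, 0.026, -0.003, -0.019]
ft_force: [-0.5, -0.5, 0.0]
grip_width: 0.0143
```

Run:
```python
from h import *
plan([.422,.0835,.084],Rdown(-.3)); tip()
```

```text
t=12.1 tcp [0.3994 0.0318 0.0881] delta mm [ 25.3 -50.3   5.9] rot deg [-2.15  0.38  3.26] F [-0.5 -0.5  0. ] w 14.3
tip [0.5129 0.0347 0.0864] head 2.97 pitch -0.32 roll -2.16 F [-0.5 -0.5  0. ]
```

Run:
```python
from h import *
o=get_obs(); print(np.degrees(o["joint_pos"]).round(2),o["joint_vel"].round(3),o["tau"].round(1))
```

```text
[  2.92  10.32 -27.42  52.59   2.16 179.94] [ 0.042 -0.002  0.018  0.033 -0.022 -0.   ] [ -0.2 -30.2  21.   -0.    0.1  -0. ]
```

>>> jog_arm([
  [[0,-20,0,0,0,0,10]],
])

```text
clock: 12.15
eef_pos: [0.3991, 0.0398, 0.0888]
tool_rot: [0.999, 0.032, -0.004, -0.024]
ft_force: [-0.0, -0.6, -0.2]
grip_width: 0.0136
```

Run:
```python
from h import *
o=get_obs(); print(np.degrees(o["joint_pos"]).round(2),o["joint_vel"].round(3),o["tau"].round(1)); tip()
```

```text
[  3.65  10.32 -27.31  52.71   2.72 179.94] [ 0.139  0.002  0.016  0.02   0.106 -0.001] [ -0.7 -30.2  21.    0.   -0.    0. ]
tip [0.5125 0.0442 0.087 ] head 3.70 pitch -0.34 roll -2.72 F [-0.  -0.6 -0.2]
```

>>> jog_arm([
  [[0,0,0,0,0,3,10]],
])

```text
clock: 12.25
eef_pos: [0.3995, 0.0289, 0.0889]
tool_rot: [0.999, 0.014, -0.005, -0.029]
ft_force: [0.7, -0.5, -1.2]
grip_width: 0.0144
```

Run:
```python
from h import *
o=get_obs(); print(np.degrees(o["joint_pos"]).round(2),o["joint_vel"].round(3),o["tau"].round(1)); tip()
```

```text
[  1.58  10.36 -27.28  52.84   3.37 179.94] [-0.415  0.009  0.001  0.023  0.074  0.   ] [  2.3 -30.3  20.9   0.1   0.3  -0. ]
tip [0.513  0.0292 0.0868] head 1.64 pitch -0.48 roll -3.37 F [ 0.7 -0.5 -1.2]
```

>>> jog_arm([
  [[0,0,0,-3,0,0,10]],
])

```text
clock: 12.35
eef_pos: [0.3999, 0.0188, 0.0888]
tool_rot: [1.0, 0.019, -0.004, -0.007]
ft_force: [-0.6, -0.0, -1.4]
grip_width: 0.0146
```

Run:
```python
from h import *
o=get_obs(); print(np.degrees(o["joint_pos"]).round(2),o["joint_vel"].round(3),o["tau"].round(1)); tip()
```

```text
[  2.12  10.36 -27.21  52.92   0.76 179.95] [ 0.148 -0.001  0.017  0.013 -0.446 -0.001] [ -0.9 -30.3  21.1   0.    0.5   0. ]
tip [0.5134 0.0201 0.0868] head 2.17 pitch -0.50 roll -0.76 F [-0.6 -0.  -1.4]
```

Joint 6 sits at its +180° limit, so the heading can't hold at y > 0. I'll set the tool down here, turn the gripper half round and grasp it again.

>>> jog_arm([
  [[0,0,30,0,0.3,0,10],[0,0,30,0,0,0,10],[0,0,12,0,0,0,10],[0,0,5,0,0,0,10],[0,0,2,0,0,0,10]],
])

```text
clock: 12.85
eef_pos: [0.4027, 0.021, 0.0088]
tool_rot: [1.0, 0.02, 0.001, -0.008]
ft_force: [0.3, -0.3, -0.9]
grip_width: 0.0142
```

Run:
```python
from h import *
tip((.1135,.003,-.0035)); print(np.degrees(get_obs()["joint_pos"]).round(1))
```

```text
tip [0.5162 0.0226 0.0125] head 2.32 pitch 0.14 roll -0.88 F [ 0.3 -0.3 -0.9]
[  2.3  17.5 -33.2  39.2   0.9 180. ]
```

>>> jog_arm([
  [[0,0,3,0,0,0,10],[0,0,1.5,0,0,0,10]],
])

```text
clock: 13.05
eef_pos: [0.4031, 0.0211, 0.0073]
tool_rot: [1.0, 0.02, 0.001, -0.008]
ft_force: [-6.4, -1.1, 16.1]
grip_width: 0.0141
```

>>> jog_arm([
  [[0,0,0,0,0,0,45],[0,0,0,0,0,0,45],[0,0,0,0,0,0,45],[0,0,-20,0,0,0,45],[0,0,-40,0,0,-8.5,45]],
])

```text
clock: 13.55
eef_pos: [0.4017, 0.0205, 0.0676]
tool_rot: [0.995, 0.097, 0.0, -0.008]
ft_force: [0.7, 0.4, 0.3]
grip_width: 0.0448
```

>>> jog_arm([
  [[0,0,-20,0,0,-8.5,45],[0,0,0,0,0,-8.5,45],[0,0,0,0,0,-8.5,45],[0,0,0,0,0,-8.5,45],[0,0,0,0,0,-8.5,45]],
])

```text
clock: 14.05
eef_pos: [0.4074, 0.0205, 0.0949]
tool_rot: [0.89, 0.455, 0.01, -0.004]
ft_force: [-0.2, 0.0, 1.0]
grip_width: 0.045
```

>>> jog_arm([
  [[0,0,0,0,0,-8.5,45],[0,0,0,0,0,-8.5,45],[0,0,0,0,0,-8.5,45],[0,0,0,0,0,-8.5,45],[0,0,0,0,0,-8.5,45]],
])

```text
clock: 14.55
eef_pos: [0.4085, 0.0208, 0.0955]
tool_rot: [0.662, 0.75, 0.012, 0.0]
ft_force: [-0.3, -0.2, 0.6]
grip_width: 0.0447
```

>>> jog_arm([
  [[0,0,0,0,0,-8.5,45],[0,0,0,0,0,-8.5,45],[0,0,0,0,0,-8.5,45],[0,0,0,0,0,-8.5,45],[0,0,0,0,0,-8.5,45]],
])

```text
clock: 15.05
eef_pos: [0.4093, 0.021, 0.0959]
tool_rot: [0.341, 0.94, 0.011, 0.005]
ft_force: [0.2, 0.2, 0.7]
grip_width: 0.0449
```

>>> jog_arm([
  [[0,0,0,0,0,-8.5,45],[0,0,0,0,0,-8.5,45],[0,0,0,0,0,-8.5,45],[0,0,0,0,0,-8.5,45],[0,0,0,0,0,0,45]],
])

```text
clock: 15.55
eef_pos: [0.41, 0.0213, 0.0962]
tool_rot: [0.048, 0.999, 0.01, 0.009]
ft_force: [0.7, 0.6, 0.7]
grip_width: 0.0449
```

Run:
```python
from h import *
plan([.4027,.0215,.1],Rdown(182.3)); print(np.degrees(get_obs()["joint_pos"]).round(1))
mt,ms=camera_model("top"),camera_model("side")
for c,m in (("top",mt),("side",ms)):
    camera(c)
    for n in("pry_tool","pry_tip"):
        for d in masks_of(n,c):
            q=np.argwhere(d["pixels"])[:,::-1]; print(c,n,round(d["conf"],2),d["at"],q.min(0),q.max(0),at_z(m,d["at"],.009).round(4))
    print(c,"expect tip",proj(m,(.516,.0225,.009)).round(1),"ctr",proj(m,(.4027,.0215,.009)).round(1),"end",proj(m,(.363,.02,.009)).round(1))
a=cv2.resize(camera("side")[195:260,280:360,::-1],None,fx=8,fy=8,interpolation=cv2.INTER_CUBIC)
cv2.imwrite("pics/s8.png",np.clip(a*1.7,0,255).astype('uint8'))
```

```text
t=15.6 tcp [0.41   0.0213 0.0962] delta mm [ 7.3 -0.4 -3.9] rot deg [ 1.08  1.05 -7.79] F [0.7 0.6 0.7] w 44.9
[  2.2   9.7 -26.7  52.5   1.    7.7]
top expect tip [275.7 235.7] ctr [275.2 271.2] end [275.3 283.9]
side pry_tool 0.65 [325.2, 256.7] [301 252] [341 263] [0.4187 0.0211 0.009 ]
side pry_tip 0.78 [325.4, 257.9] [298 250] [342 263] [0.4153 0.028  0.009 ]
side expect tip [297.7 249.7] ctr [329.8 258. ] end [341.6 260.8]
```

>>> jog_arm([
  [[8,0,10,1,1,-7.8,45],[0,0,0,0,0,0,45]],
])

```text
clock: 16.1
eef_pos: [0.4023, 0.0221, 0.0861]
tool_rot: [-0.02, 1.0, 0.0, 0.001]
ft_force: [-0.0, 1.3, -0.6]
grip_width: 0.0449
```

Run:
```python
from h import *
plan([.402,.0215,.007],Rdown(182.3))
```

```text
t=16.1 tcp [0.4023 0.0221 0.0861] delta mm [ 0.4 -0.7 79.1] rot deg [0.05 0.06 0.04] F [-0.   1.3 -0.6] w 44.9
```

>>> jog_arm([
  [[0,0,30,0,0,0,45],[0,0,30,0,0,0,45],[0,0,14,0,0,0,45],[0,0,4,0,0,0,45],[0,0,1,0,0,0,45]],
])

```text
clock: 16.6
eef_pos: [0.407, 0.0224, 0.0073]
tool_rot: [-0.013, 1.0, 0.001, 0.005]
ft_force: [-0.5, -0.3, 0.6]
grip_width: 0.0453
```

>>> jog_arm([
  [[0,0,0,0,0,0,10],[0,0,0,0,0,0,10],[0,0,0,0,0,0,10],[0,0,0,0,0,0,10],[0,0,0,0,0,0,10]],
])

```text
clock: 17.1
eef_pos: [0.4096, 0.0224, 0.0101]
tool_rot: [-0.012, 1.0, 0.001, 0.008]
ft_force: [0.0, 0.2, -0.4]
grip_width: 0.0139
```

Run:
```python
from h import *
plan([.402,.0215,.007],Rdown(182.3))
```

```text
t=17.1 tcp [0.4096 0.0224 0.0101] delta mm [ 7.7 -0.8  3. ] rot deg [ 0.13  0.88 -0.95] F [ 0.   0.2 -0.4] w 13.9
```

Re-grasped, with joint 6 near 0 so it can turn both ways. Next I'll lift and go in front of notch 2.

>>> jog_arm([
  [[0,0,-25,0,0,0,10],[0,0,-35,0,0,0,10],[0,10,-18,0,0,0,10],[0,20,0,0,0,0,10],[0,20,0,0,0,0,10]],
])

```text
clock: 17.6
eef_pos: [0.4067, 0.0719, 0.0914]
tool_rot: [-0.009, 1.0, 0.001, 0.007]
ft_force: [-0.1, -0.1, -2.0]
grip_width: 0.0141
```

>>> jog_arm([
  [[0,8,0,0,0,0,10],[0,0,0,0,0,0,10]],
])

```text
clock: 17.8
eef_pos: [0.4068, 0.0816, 0.0919]
tool_rot: [-0.011, 1.0, 0.001, 0.008]
ft_force: [-0.2, -0.1, -1.8]
grip_width: 0.0144
```

Run:
```python
from h import *
plan([.4285,.084,.088],Rdown(178.2,-.88)); plan([.4285,.084,.088]); print(np.degrees(get_obs()["joint_pos"]).round(1))
```

```text
t=17.8 tcp [0.4068 0.0816 0.0919] delta mm [-21.7   1.9   4.3] rot deg [0.2  0.03 3.01] F [-0.2 -0.1 -1.8] w 14.4
t=17.8 tcp [0.4068 0.0816 0.0919] delta mm [-21.7   1.9   4.3] rot deg [0. 0. 0.] F [-0.2 -0.1 -1.8] w 14.4
[ 11.4  10.6 -26.3  52.1  -0.   10.1]
```

>>> jog_arm([
  [[0,3.8,0,0,0,3,10],[0,0,0,0,0,0,10],[-10,0,2,0,0,0,10],[-10,0,2,0,0,0,10],[0,0,0,0,0,0,10]],
])

```text
clock: 18.3
eef_pos: [0.4277, 0.0824, 0.0868]
tool_rot: [0.016, 1.0, 0.0, 0.007]
ft_force: [-0.1, -0.2, -2.7]
grip_width: 0.0141
```

```bash
cat >> h.py <<'E'
def tip2(): 
    o=get_obs();Rc=R.from_quat(o["tool_rot"]);M=Rc.as_matrix()
    print("tip",(o["eef_pos"]+Rc.apply([-.107,0,0])).round(4),"tcp",o["eef_pos"].round(4),"head %.2f pitch %.2f roll %.2f"%(np.degrees(np.arctan2(-M[1,0],-M[0,0])),np.degrees(np.arcsin(-M[2,0]))+.9,np.degrees(np.arcsin(M[2,1]))),"F",o["ft_force"].round(1),"tq",o["ft_torque"].round(2))
E
python3 - <<'E'
from h import *
tip2(); mt,ms=camera_model("top"),camera_model("side")
a=cv2.resize(camera("side")[200:260,245:325,::-1],None,fx=6,fy=6,interpolation=cv2.INTER_CUBIC)
b=cv2.resize(camera("top")[195:255,235:285,::-1],None,fx=6,fy=6,interpolation=cv2.INTER_CUBIC)
cv2.imwrite("pics/s9.png",np.clip(np.hstack([a*1.7,b*2.]),0,255).astype('uint8'))
E
```

```text
tip [0.5346 0.079  0.0883] tcp [0.4277 0.0824 0.0868] head -1.82 pitch 1.70 roll 0.05 F [-0.1 -0.2 -2.7] tq [ 0.01 -0.01 -0.06]
```

View pics/s9.png

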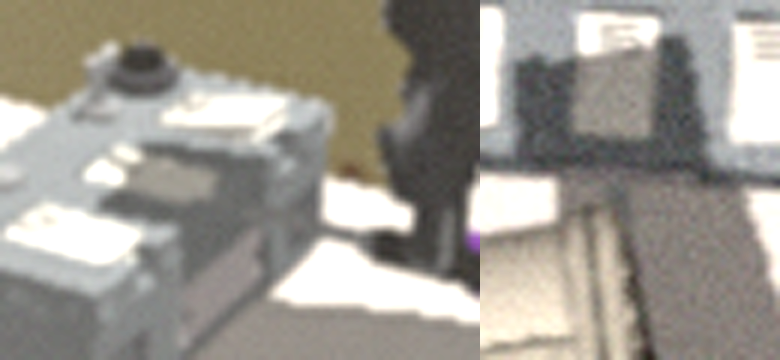

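Cover 3 is up, the blade tip is about in line with notch 2 (top crop x≈612), and cover 2 is still flush. I'll insert now.

>>> jog_arm([
  [[0,2,0,0,0,0,10],[-8,0,0,0,0,0,10],[-8,0,0,0,0,0,10],[-8,0,0,0,0,0,10],[0,0,2,0,0,0,10]],
])

```text
clock: 18.9
eef_pos: [0.4525, 0.0836, 0.0852]
tool_rot: [0.016, 1.0, 0.0, 0.006]
ft_force: [1.1, -0.3, -1.0]
grip_width: 0.014
```

```bash
sed -i 's/+.9,np.degrees(np.arcsin(M\[2,1\]/-.92,np.degrees(np.arcsin(M[2,1]/' h.py
python3 - <<'E'
from h import *
tip2()
E
```

```text
tip [0.5595 0.0802 0.0866] tcp [0.4525 0.0836 0.0852] head -1.80 pitch -0.18 roll 0.05 F [ 1.1 -0.3 -1. ] tq [ 0.02 -0.01  0.01]
```

>>> jog_arm([
  [[1,0,2.5,0,0,0,10]],
])

```text
clock: 19.0
eef_pos: [0.452, 0.0836, 0.0825]
tool_rot: [0.016, 1.0, 0.0, 0.007]
ft_force: [0.0, -0.2, -0.5]
grip_width: 0.0137
```

>>> jog_arm([
  [[1,0,2,0,0,0,10]],
])

```text
clock: 19.1
eef_pos: [0.4508, 0.0836, 0.0801]
tool_rot: [0.016, 1.0, 0.0, 0.006]
ft_force: [0.6, -0.1, -1.6]
grip_width: 0.0144
```

>>> jog_arm([
  [[0,0,1.5,0,0,0,10]],
])

```text
clock: 19.2
eef_pos: [0.4502, 0.0836, 0.0782]
tool_rot: [0.016, 1.0, 0.0, 0.006]
ft_force: [0.1, 0.2, -0.1]
grip_width: 0.0142
```

>>> jog_arm([
  [[0,0,1,0,0,0,10]],
])

```text
clock: 19.3
eef_pos: [0.4501, 0.0836, 0.0771]
tool_rot: [0.016, 1.0, 0.0, 0.006]
ft_force: [-0.1, -0.4, 1.0]
grip_width: 0.0139
```

Run:
```python
from h import *
tip2()
```

```text
tip [0.557  0.0802 0.0784] tcp [0.4501 0.0836 0.0771] head -1.80 pitch -0.25 roll 0.03 F [-0.1 -0.4  1. ] tq [-0.01 -0.22  0.03]
```

>>> jog_arm([
  [[-4,0,-0.4,0,0,0,10],[-4,0,0,0,0,0,10]],
])

```text
clock: 19.5
eef_pos: [0.4574, 0.0833, 0.0777]
tool_rot: [0.015, 1.0, 0.0, 0.005]
ft_force: [-1.3, 0.3, 0.4]
grip_width: 0.0141
```

>>> jog_arm([
  [[-4,0,0,0,0,0,10]],
])

```text
clock: 19.6
eef_pos: [0.4617, 0.0832, 0.0779]
tool_rot: [0.015, 1.0, 0.0, 0.005]
ft_force: [-0.8, 0.3, -0.1]
grip_width: 0.0139
```

>>> jog_arm([
  [[-4,0,0,0,0,0,10]],
])

```text
clock: 19.7
eef_pos: [0.4662, 0.0831, 0.078]
tool_rot: [0.015, 1.0, 0.0, 0.006]
ft_force: [-1.0, 0.2, -0.9]
grip_width: 0.014
```

Run:
```python
from h import *
tip2()
```

```text
tip [0.5732 0.0798 0.0792] tcp [0.4662 0.0831 0.078 ] head -1.77 pitch -0.29 roll 0.04 F [-1.   0.2 -0.9] tq [-0.05  0.09 -0.05]
```

>>> jog_arm([
  [[1,0,5.7,0,-4,0,10],[1,0,5.7,0,-4,0,10],[1,0,5.7,0,-4,0,10]],
])

```text
clock: 20.0
eef_pos: [0.4708, 0.0835, 0.0619]
tool_rot: [0.016, 0.993, -0.001, 0.116]
ft_force: [1.4, 0.0, -0.8]
grip_width: 0.0139
```

```bash
cat >> h.py <<'E'
def ful(f):
    o=get_obs();Rc=R.from_quat(o["tool_rot"]); print("fulcrum in tcp",(Rc.inv().apply(np.array(f)-o["eef_pos"])*1e3).round(1))
E
python3 - <<'E'
from h import *
tip2();ful((.5475,.080,.077))
E
```

```text
tip [0.5749 0.0801 0.0865] tcp [0.4708 0.0835 0.0619] head -1.89 pitch 12.40 roll 0.11 F [ 1.4  0.  -0.8] tq [ 0.02  0.36 -0.02]
fulcrum in tcp [-78.2  -1.    2.9]
```

>>> jog_arm([
  [[2,0,6.5,0,-4,0,10],[2,0,6.3,0,-4,0,10]],
])

```text
clock: 20.2
eef_pos: [0.4728, 0.0837, 0.0496]
tool_rot: [0.017, 0.982, -0.002, 0.19]
ft_force: [2.1, 0.7, -2.2]
grip_width: 0.0141
```

>>> jog_arm([
  [[1,0,6.3,0,-4,0,10],[1,0,6,0,-4,0,10]],
])

```text
clock: 20.4
eef_pos: [0.4769, 0.0837, 0.0384]
tool_rot: [0.017, 0.965, -0.003, 0.261]
ft_force: [0.3, 0.3, -2.6]
grip_width: 0.0139
```

Run:
```python
from h import *
tip2();ful((.5475,.080,.077))
a=cv2.resize(camera("side")[205:255,245:325,::-1],None,fx=8,fy=8,interpolation=cv2.INTER_CUBIC)
cv2.imwrite("pics/s10.png",np.clip(a*2,0,255).astype('uint8'))
```

```text
tip [0.5693 0.0804 0.0924] tcp [0.4769 0.0837 0.0384] head -2.05 pitch 29.39 roll 0.21 F [ 0.3  0.3 -2.6] tq [0.07 0.67 0.02]
fulcrum in tcp [-80.5  -1.2   2.3]
```

View pics/s10.png

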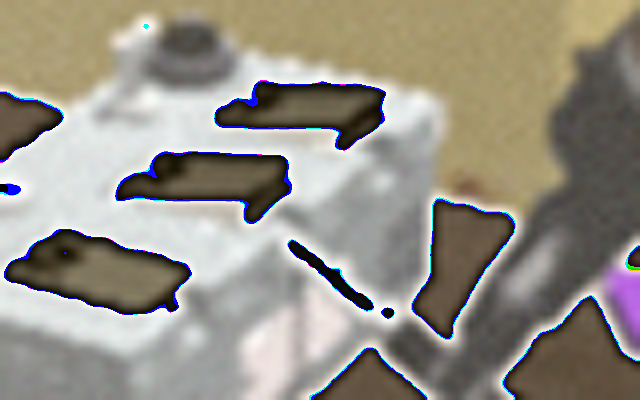

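Covers 3 and 2 are now both raised, and cover 1 is still flush. On to notch 1.

>>> jog_arm([
  [[5,0,-6,0,4.5,0,10],[6,0,-6.5,0,5,0,10],[8,0,-7.5,0,5,0,10],[8,0,-8,0,5,0,10],[8,0,-9,0,5,0,10]],
])

```text
clock: 20.95
eef_pos: [0.4325, 0.0852, 0.0652]
tool_rot: [0.017, 0.999, 0.001, 0.047]
ft_force: [1.1, 0.3, -2.0]
grip_width: 0.0141
```

>>> jog_arm([
  [[10,0,-10,0,4,0,10],[10,0,-5,0,0,0,10],[0,20,-5,0,0,0,10],[0,20,-3,0,0,0,10],[0,20,0,0,0,0,10]],
])

```text
clock: 21.45
eef_pos: [0.4161, 0.1453, 0.0917]
tool_rot: [0.02, 1.0, 0.002, 0.012]
ft_force: [-0.4, -0.5, -2.1]
grip_width: 0.0139
```

>>> jog_arm([
  [[0,15,0,0,0,0,10],[0,0,0,0,0,0,10]],
])

```text
clock: 21.65
eef_pos: [0.4155, 0.1624, 0.0919]
tool_rot: [0.019, 1.0, 0.002, 0.013]
ft_force: [-0.1, -0.7, -1.4]
grip_width: 0.0141
```

Run:
```python
from h import *
tip2();plan([.431,.1637,.087],Rdown(178.2,-.92))
```

```text
tip [0.5224 0.1583 0.0946] tcp [0.4155 0.1624 0.0919] head -2.19 pitch 0.52 roll 0.27 F [-0.1 -0.7 -1.4] tq [ 0.01  0.1  -0.07]
t=21.6 tcp [0.4155 0.1624 0.0919] delta mm [-15.3   1.9   5.3] rot deg [ 0.26  0.52 -0.39] F [-0.1 -0.7 -1.4] w 14.1
```

>>> jog_arm([
  [[0,2.5,1,0,0.5,-0.4,10],[0,0,2,0,0,0,10],[-10,0,2,0,0,0,10],[-10,0,1,0,0,0,10]],
])

```text
clock: 22.05
eef_pos: [0.4338, 0.1625, 0.0854]
tool_rot: [0.015, 1.0, 0.001, 0.007]
ft_force: [1.3, -0.4, -0.4]
grip_width: 0.0138
```

Run:
```python
from h import *
tip2()
```

```text
tip [0.5408 0.1592 0.0869] tcp [0.4338 0.1625 0.0854] head -1.73 pitch -0.12 roll 0.15 F [ 1.3 -0.4 -0.4] tq [0.02 0.04 0.02]
```

>>> jog_arm([
  [[-6,1,0,0,0,0,10],[-6,0,0,0,0,0,10],[-6,0,0,0,0,0,10]],
])

```text
clock: 22.35
eef_pos: [0.4544, 0.1624, 0.0851]
tool_rot: [0.016, 1.0, 0.002, 0.007]
ft_force: [-0.4, 1.3, -1.4]
grip_width: 0.0141
```

>>> jog_arm([
  [[1,0,2.5,0,0,0,10]],
])

```text
clock: 22.45
eef_pos: [0.4553, 0.1626, 0.0829]
tool_rot: [0.016, 1.0, 0.002, 0.008]
ft_force: [-0.0, 0.3, -0.9]
grip_width: 0.0139
```

>>> jog_arm([
  [[0.5,0,2,0,0,0,10]],
])

```text
clock: 22.55
eef_pos: [0.455, 0.1626, 0.0807]
tool_rot: [0.016, 1.0, 0.002, 0.008]
ft_force: [-0.4, 0.8, -0.1]
grip_width: 0.014
```

>>> jog_arm([
  [[0,0,1.5,0,0,0,10]],
])

```text
clock: 22.65
eef_pos: [0.455, 0.1626, 0.079]
tool_rot: [0.016, 1.0, 0.002, 0.008]
ft_force: [-0.3, 0.9, -0.9]
grip_width: 0.0138
```

Run:
```python
from h import *
tip2()
```

```text
tip [0.5619 0.1591 0.0807] tcp [0.455  0.1626 0.079 ] head -1.88 pitch -0.05 roll 0.26 F [-0.3  0.9 -0.9] tq [ 0.14 -0.01  0.06]
```

>>> jog_arm([
  [[0,1.5,1.3,0,0,0,10]],
])

```text
clock: 22.75
eef_pos: [0.4547, 0.1638, 0.0775]
tool_rot: [0.017, 1.0, 0.002, 0.008]
ft_force: [0.1, -0.5, 0.2]
grip_width: 0.0142
```

>>> jog_arm([
  [[0,0,1,0,0,0,10]],
])

```text
clock: 22.85
eef_pos: [0.4547, 0.1638, 0.0765]
tool_rot: [0.017, 1.0, 0.002, 0.008]
ft_force: [-1.1, -1.4, 1.1]
grip_width: 0.0137
```

>>> jog_arm([
  [[-4,0,-0.4,0,0,0,10]],
])

```text
clock: 22.95
eef_pos: [0.4578, 0.1636, 0.0769]
tool_rot: [0.016, 1.0, 0.001, 0.007]
ft_force: [-1.2, -0.5, 1.5]
grip_width: 0.0136
```

>>> jog_arm([
  [[-4,0,0,0,0,0,10]],
])

```text
clock: 23.05
eef_pos: [0.4618, 0.1635, 0.0772]
tool_rot: [0.016, 1.0, 0.001, 0.007]
ft_force: [-0.5, 0.6, 1.2]
grip_width: 0.014
```

Run:
```python
from h import *
tip2()
```

```text
tip [0.5688 0.16   0.0787] tcp [0.4618 0.1635 0.0772] head -1.86 pitch -0.12 roll 0.17 F [-0.5  0.6  1.2] tq [0.01 0.14 0.01]
```

Going in freely, about 19 mm so far. I need roughly 7 mm more, then I'll lever.

>>> jog_arm([
  [[-4,0,-0.2,0,0,0,10]],
])

```text
clock: 23.15
eef_pos: [0.466, 0.1633, 0.0775]
tool_rot: [0.016, 1.0, 0.001, 0.007]
ft_force: [-0.3, 0.1, 0.2]
grip_width: 0.0142
```

>>> jog_arm([
  [[-4,0,0,0,0,0,10]],
])

```text
clock: 23.25
eef_pos: [0.4705, 0.1632, 0.0777]
tool_rot: [0.016, 1.0, 0.001, 0.007]
ft_force: [0.2, 0.2, 0.1]
grip_width: 0.0146
```

>>> jog_arm([
  [[1,0,5.8,0,-4,0,10],[1,0,6,0,-4,0,10],[1.5,0,6,0,-4,0,10]],
])

```text
clock: 23.55
eef_pos: [0.4749, 0.1639, 0.061]
tool_rot: [0.018, 0.993, 0.0, 0.118]
ft_force: [1.3, -0.3, 0.8]
grip_width: 0.014
```

Run:
```python
from h import *
tip2();ful((.55,.16,.077))
```

```text
tip [0.5789 0.1601 0.086 ] tcp [0.4749 0.1639 0.061 ] head -2.10 pitch 12.60 roll 0.29 F [ 1.3 -0.3  0.8] tq [-0.07 -0.05 -0.02]
fulcrum in tcp [-76.8  -1.2   2. ]
```

>>> jog_arm([
  [[2,0,6.5,0,-4,0,10],[2,0,6.3,0,-4,0,10]],
])

```text
clock: 23.75
eef_pos: [0.4773, 0.1642, 0.0491]
tool_rot: [0.019, 0.981, -0.0, 0.192]
ft_force: [-0.6, 0.2, -2.0]
grip_width: 0.0142
```

>>> jog_arm([
  [[1,0,6.3,0,-4,0,10],[1,0,6,0,-4,0,10]],
])

```text
clock: 23.95
eef_pos: [0.4818, 0.1642, 0.0381]
tool_rot: [0.019, 0.964, -0.001, 0.264]
ft_force: [0.6, 0.5, -1.4]
grip_width: 0.0143
```

Run:
```python
from h import *
tip2();ful((.55,.16,.077))
im=camera("side"); cv2.imwrite("pics/s11raw.png",im[:,:,::-1])
for c in("side","top"):
  m=camera_model(c); camera(c)
  for d in masks_of("cover_1",c): 
    q=np.argwhere(d["pixels"])[:,::-1]; print(c,round(d["conf"],2),np.round(d["at"],1),q.min(0),q.max(0),at_z(m,d["at"],.1).round(3))
```

```text
tip [0.5738 0.1603 0.0925] tcp [0.4818 0.1642 0.0381] head -2.45 pitch 29.67 roll 0.45 F [ 0.6  0.5 -1.4] tq [ 0.    0.61 -0.01]
fulcrum in tcp [-78.6  -1.3   1.2]
side 0.67 [329.7 248.2] [324 239] [335 250] [0.374 0.12  0.1  ]
side 0.59 [258.1 241.4] [249 235] [266 243] [0.577 0.186 0.1  ]
side 0.58 [271.  229.5] [261 225] [279 233] [0.58  0.096 0.1  ]
side 0.54 [286.2 219.4] [273 215] [291 224] [0.571 0.004 0.1  ]
top 0.81 [306.2 255.4] [297 249] [316 266] [ 0.448 -0.073  0.1  ]
top 0.81 [273.1 163.4] [264 157] [283 171] [0.731 0.033 0.1  ]
top 0.71 [282.9 207.2] [276 198] [290 219] [ 0.593 -0.     0.1  ]
top 0.65 [230.2 203.8] [225 196] [238 215] [0.601 0.161 0.1  ]
```

```bash
cat >> h.py <<'E'
def popped(im=None):
    ms=camera_model("side"); im=camera("side") if im is None else im; U=np.array([.6134,.0779,-.0025]);Ru=R.from_euler('z',-1.78,degrees=True)
    g=im.min(axis=2)
    for i,y in enumerate((.08,0,-.08)):
        print(i+1,{z:[int(cv2.getRectSubPix(g.astype('uint8'),(1,1),tuple(proj(ms,U+Ru.apply([-.0515+dx,y,z]))))[0,0]) for dx in(-.004,0,.004,.008)] for z in(.085,.09,.094,.098,.102,.106,.11)})
E
python3 - <<'E'
from h import *
print("initial"); a=cv2.imread("pics/side0.png"); popped(cv2.resize(a,(560,420),interpolation=cv2.INTER_AREA)); print("now"); popped(cv2.imread("pics/s11raw.png"))
E
```

```text
initial
1 {0.085: [97, 115, 119, 129], 0.09: [106, 124, 137, 157], 0.094: [102, 133, 158, 169], 0.098: [116, 154, 170, 172], 0.102: [142, 164, 166, 167], 0.106: [137, 143, 144, 147], 0.11: [117, 118, 120, 119]}
2 {0.085: [93, 105, 112, 132], 0.09: [100, 113, 130, 160], 0.094: [108, 132, 154, 169], 0.098: [126, 156, 167, 170], 0.102: [146, 163, 162, 161], 0.106: [137, 141, 139, 135], 0.11: [115, 116, 115, 111]}
3 {0.085: [95, 108, 114, 125], 0.09: [102, 118, 133, 152], 0.094: [108, 135, 156, 166], 0.098: [128, 158, 168, 169], 0.102: [145, 159, 159, 157], 0.106: [132, 137, 135, 133], 0.11: [115, 115, 114, 114]}
now
1 {0.085: [111, 112, 109, 107], 0.09: [104, 98, 100, 125], 0.094: [79, 90, 120, 137], 0.098: [88, 121, 138, 135], 0.102: [127, 139, 137, 144], 0.106: [146, 135, 144, 159], 0.11: [137, 146, 161, 165]}
2 {0.085: [93, 103, 110, 124], 0.09: [84, 92, 116, 138], 0.094: [76, 102, 134, 140], 0.098: [99, 131, 140, 141], 0.102: [130, 137, 143, 153], 0.106: [132, 138, 155, 164], 0.11: [130, 152, 164, 163]}
3 {0.085: [91, 105, 112, 113], 0.09: [79, 95, 119, 131], 0.094: [82, 115, 135, 134], 0.098: [119, 142, 138, 139], 0.102: [144, 139, 141, 158], 0.106: [135, 137, 156, 169], 0.11: [137, 151, 164, 165]}
```

All three covers now read as popped: the pixels at front-edge height 0.11 turned white (161–165, against about 120 before). I'll withdraw and carry the tool to the tray.

>>> jog_arm([
  [[5,0,-6,0,4.5,0,10],[6,0,-6.5,0,5,0,10],[8,0,-7.5,0,5,0,10],[8,0,-8,0,5,0,10],[8,0,-9,0,5,0,10]],
])

```text
clock: 24.7
eef_pos: [0.445, 0.1684, 0.0704]
tool_rot: [0.021, 0.999, 0.006, 0.05]
ft_force: [-0.1, -0.3, -1.9]
grip_width: 0.0139
```

>>> jog_arm([
  [[10,0,-10,0,4,0,10],[10,0,-20,0,0,0,10],[0,0,-25,0,0,0,10],[0,20,-10,0,0,-4,10],[0,30,0,0,0,-4,10]],
])

```text
clock: 25.2
eef_pos: [0.4337, 0.2183, 0.1467]
tool_rot: [-0.045, 0.999, 0.008, 0.019]
ft_force: [0.3, -0.8, -1.1]
grip_width: 0.014
```

>>> jog_arm([
  [[0,30,0,0,0,0,10],[0,25,0,0,0,0,10],[0,0,0,0,0,0,10]],
])

```text
clock: 25.5
eef_pos: [0.4346, 0.2794, 0.1539]
tool_rot: [-0.045, 0.999, 0.012, 0.024]
ft_force: [0.2, -0.8, -0.9]
grip_width: 0.014
```

Run:
```python
from h import *
plan([.4613,.283,.1],Rdown(186.45,-.92)); print(np.degrees(get_obs()["joint_pos"]).round(1))
```

```text
t=25.5 tcp [0.4346 0.2794 0.1539] delta mm [-24.3   0.   55.2] rot deg [ 1.21  1.86 -1.29] F [ 0.2 -0.8 -0.9] w 14.0
[32.8 16.1 -8.7 62.2 -0.2 27.7]
```

>>> jog_arm([
  [[-12,0,10,1.2,1.8,-1.3,10],[-12,0,20,0,0,0,10],[0,0,30,0,0,0,10],[0,0,35,0,0,0,10],[0,0,20,0,0,0,10]],
])

```text
clock: 26.0
eef_pos: [0.4725, 0.2855, 0.0465]
tool_rot: [-0.056, 0.998, 0.004, 0.016]
ft_force: [-1.5, -0.2, -0.9]
grip_width: 0.0141
```

Run:
```python
from h import *
plan([.4613,.283,.017],Rdown(186.45,-.92)); print(np.degrees(get_obs()["joint_pos"]).round(1))
```

```text
t=26.0 tcp [0.4725 0.2855 0.0465] delta mm [12.4 -1.4 29.1] rot deg [ 0.4   0.96 -0.09] F [-1.5 -0.2 -0.9] w 14.1
[ 31.4  26.8 -10.4  51.   -0.4  25. ]
```

>>> jog_arm([
  [[8,0,4,0.4,1,0,10],[7,0,10,0,0,0,10],[1,0,8,0,0,0,10],[0,0,4,0,0,0,10]],
])

```text
clock: 26.4
eef_pos: [0.4579, 0.2822, 0.0196]
tool_rot: [-0.054, 0.999, -0.0, 0.007]
ft_force: [-0.1, 0.6, -0.6]
grip_width: 0.0139
```

Run:
```python
from h import *
plan([.4613,.283,.017],Rdown(186.45,-.92))
```

```text
t=26.4 tcp [0.4579 0.2822 0.0196] delta mm [-3.4  0.4  2.6] rot deg [-0.05 -0.16 -0.28] F [-0.1  0.6 -0.6] w 13.9
```

>>> jog_arm([
  [[0,0,2.5,0,0,0,10],[0,0,0,0,0,0,45],[0,0,0,0,0,0,45],[0,0,0,0,0,0,45],[0,0,-20,0,0,0,45]],
])

```text
clock: 26.9
eef_pos: [0.4578, 0.2823, 0.0376]
tool_rot: [-0.054, 0.999, 0.0, 0.007]
ft_force: [0.1, -0.8, -0.2]
grip_width: 0.0446
```

>>> jog_arm([
  [[0,0,-40,0,0,0,60],[0,0,-45,0,0,0,60],[0,0,-30,0,0,4,60],[-20,-20,0,0,0,4,60],[-25,-30,0,0,0,0,60]],
])

```text
clock: 27.4
eef_pos: [0.5017, 0.2358, 0.1631]
tool_rot: [0.014, 1.0, 0.003, 0.01]
ft_force: [0.4, 0.4, 0.1]
grip_width: 0.06
```

Run:
```python
from h import *
plan([.575,.1592,.125],Rdown(178.2)); mt=camera_model("top"); camera("top")
T=np.array([.4768,.3956,0]);Rt=R.from_euler('z',6.45,degrees=True)
for n in("pry_tool","pry_tip"):
  for d in masks_of(n,"top"):
    q=np.argwhere(d["pixels"])[:,::-1]; print(n,round(d["conf"],2),d["at"],q.min(0),q.max(0),(Rt.inv().apply(at_z(mt,d["at"],.016)-T)).round(3))
```

```text
t=27.4 tcp [0.5017 0.2358 0.1631] delta mm [-74.7 -74.7  39.2] rot deg [0.38 1.19 0.14] F [0.4 0.4 0.1] w 60.0
```

>>> jog_arm([
  [[-22,-22,0,0.4,1.2,0,60],[-22,-22,0,0,0,0,60],[-20,-20,5,0,0,0,60],[-8,-8,10,0,0,0,60],[0,0,10,0,0,0,60]],
])

```text
clock: 28.05
eef_pos: [0.5722, 0.1603, 0.1374]
tool_rot: [0.015, 1.0, 0.001, -0.001]
ft_force: [-1.2, 0.0, -0.5]
grip_width: 0.0602
```

Run:
```python
from h import *
plan([.575,.1592,.097],Rdown(178.2)); mt=camera_model("top"); im=camera("top"); cv2.imwrite("pics/t12.png",im[:,:,::-1])
T=np.array([.4768,.3956,0]);Rt=R.from_euler('z',6.45,degrees=True)
for n in("pry_tool","pry_tip"):
  for d in masks_of(n,"top"):
    q=np.argwhere(d["pixels"])[:,::-1]; print(n,round(d["conf"],2),d["at"],q.min(0),q.max(0),(Rt.inv().apply(at_z(mt,d["at"],.016)-T)).round(3))
```

```text
t=28.1 tcp [0.5722 0.1603 0.1374] delta mm [-2.9 -1.1 40.4] rot deg [ 0.07 -0.1   0.09] F [-1.2  0.  -0.5] w 60.2
pry_tip 0.69 [270.8, 196.2] [229 179] [301 226] [ 0.126 -0.371  0.016]
```

>>> jog_arm([
  [[-3,-1,15,0,0,0,60],[0,0,15,0,0,0,60],[0,0,6,0,0,0,60]],
])

```text
clock: 28.5
eef_pos: [0.5714, 0.1645, 0.1021]
tool_rot: [0.011, 1.0, 0.001, -0.001]
ft_force: [-0.8, -1.0, 0.1]
grip_width: 0.06
```

>>> jog_arm([
  [[0,0,2,0,0,0,60]],
])

```text
clock: 28.6
eef_pos: [0.5704, 0.1655, 0.0998]
tool_rot: [0.01, 1.0, 0.001, -0.002]
ft_force: [-0.7, -0.6, -0.4]
grip_width: 0.0601
```

Run:
```python
from h import *
plan([.575,.1592,.097],Rdown(178.2));
```

```text
t=28.6 tcp [0.5704 0.1655 0.0998] delta mm [-4.8 -6.2  2.8] rot deg [ 0.13 -0.22  0.64] F [-0.7 -0.6 -0.4] w 60.1
```

>>> jog_arm([
  [[-3,-5,0,0,0,0.6,60],[-1,0,0,0,0,0,60]],
])

```text
clock: 28.8
eef_pos: [0.5739, 0.1613, 0.1006]
tool_rot: [0.015, 1.0, 0.001, -0.002]
ft_force: [-0.1, -0.1, -0.7]
grip_width: 0.0593
```

Run:
```python
from h import *
plan([.575,.1592,.097],Rdown(178.2));
```

```text
t=28.8 tcp [0.5739 0.1613 0.1006] delta mm [-1.1 -2.   3.6] rot deg [ 0.14 -0.2   0.11] F [-0.1 -0.1 -0.7] w 59.3
```

>>> jog_arm([
  [[0,-2,4,0,0,0,60],[0,0,3.5,0,0,0,60]],
])

```text
clock: 29.0
eef_pos: [0.5753, 0.1594, 0.0946]
tool_rot: [0.015, 1.0, 0.002, -0.0]
ft_force: [0.7, 0.3, 0.2]
grip_width: 0.0599
```

>>> jog_arm([
  [[0,0,0,0,0,0,42]],
])

```text
clock: 29.1
eef_pos: [0.5752, 0.1592, 0.0942]
tool_rot: [0.015, 1.0, 0.002, -0.0]
ft_force: [0.3, 0.5, 0.6]
grip_width: 0.0467
```

>>> jog_arm([
  [[0,0,0,0,0,0,30],[0,0,0,0,0,0,30],[0,0,0,0,0,0,30]],
])

```text
clock: 29.4
eef_pos: [0.5758, 0.1618, 0.0953]
tool_rot: [0.014, 1.0, 0.005, 0.001]
ft_force: [0.9, -0.2, 0.2]
grip_width: 0.0375
```

Run:
```python
from h import *
plan([.575,.1592,.097],Rdown(178.2));
```

```text
t=29.4 tcp [0.5758 0.1618 0.0953] delta mm [ 0.7 -2.6 -1.7] rot deg [0.53 0.05 0.16] F [ 0.9 -0.2  0.2] w 37.5
```

>>> jog_arm([
  [[0,0,-5,0,0,0,30],[0,0,-8,0,0,0,30],[0,0,-10,0,0,0,30]],
])

```text
clock: 29.7
eef_pos: [0.5743, 0.1608, 0.1178]
tool_rot: [0.015, 1.0, 0.004, -0.002]
ft_force: [0.9, -0.7, 0.5]
grip_width: 0.0378
```

Run:
```python
from h import *
plan([.575,.1592,.097],Rdown(178.2));
```

```text
t=29.7 tcp [0.5743 0.1608 0.1178] delta mm [-0.8 -1.7 20.8] rot deg [ 0.43 -0.18  0.14] F [ 0.9 -0.7  0.5] w 37.8
```

Cover 1 is held (width 37.8) and lifted free. I'll carry it to the tray.

>>> jog_arm([
  [[0,0,-20,0,0,0,30],[8,20,-15,0,0,0,30],[17,38,-5,0,0,0,30],[17,38,0,0,0,0,30],[17,38,0,0,0,0,30]],
])

```text
clock: 30.2
eef_pos: [0.5238, 0.294, 0.1675]
tool_rot: [0.021, 1.0, 0.004, 0.003]
ft_force: [1.1, 1.0, -0.7]
grip_width: 0.0372
```

>>> jog_arm([
  [[17,38,0,0,0,0,30],[17,38,0,0,0,0,30],[15,35,0,0,0,0,30],[15,30,0,0,0,0,30],[0,0,0,0,0,0,30]],
])

```text
clock: 30.7
eef_pos: [0.4624, 0.4477, 0.1748]
tool_rot: [0.019, 1.0, 0.007, 0.006]
ft_force: [0.3, -0.0, -0.3]
grip_width: 0.0373
```

Run:
```python
from h import *
plan([.438,.4717,.028],Rdown(178.2)); print(np.degrees(get_obs()["joint_pos"]).round(1))
```

```text
t=30.7 tcp [0.4624 0.4477 0.1748] delta mm [ 27.1  21.1 146.8] rot deg [ 0.76  0.71 -0.39] F [ 0.3 -0.  -0.3] w 37.3
[44.1 31.  17.4 75.4  0.  46.3]
```

>>> jog_arm([
  [[16,14,20,0.7,0.7,0,30],[12,10,30,0,0,0,30],[3,2,35,0,0,0,30],[0,0,30,0,0,0,30],[0,0,20,0,0,0,30]],
])

```text
clock: 31.2
eef_pos: [0.4377, 0.479, 0.046]
tool_rot: [0.019, 1.0, 0.005, 0.007]
ft_force: [0.1, -0.6, -1.7]
grip_width: 0.0373
```

Run:
```python
from h import *
plan([.438,.4717,.028],Rdown(178.2))
```

```text
t=31.2 tcp [0.4377 0.479  0.046 ] delta mm [-0.4 -7.5 17.9] rot deg [ 0.61  0.76 -0.4 ] F [ 0.1 -0.6 -1.7] w 37.3
```

>>> jog_arm([
  [[0,-4,10,0,0,0,30],[0,0,5,0,0,0,30]],
])

```text
clock: 31.4
eef_pos: [0.4376, 0.4722, 0.0287]
tool_rot: [0.02, 1.0, 0.003, 0.006]
ft_force: [-0.1, 0.0, -0.2]
grip_width: 0.0373
```

>>> jog_arm([
  [[0,0,3,0,0,0,30]],
])

```text
clock: 31.5
eef_pos: [0.4382, 0.4718, 0.0262]
tool_rot: [0.02, 1.0, 0.003, 0.006]
ft_force: [0.9, -1.1, -0.1]
grip_width: 0.0372
```

>>> jog_arm([
  [[0,0,0,0,0,0,60],[0,0,0,0,0,0,60],[0,0,0,0,0,0,60],[0,0,-20,0,0,0,60],[0,0,-45,0,0,0,60]],
])

```text
clock: 32.0
eef_pos: [0.4365, 0.469, 0.0899]
tool_rot: [0.021, 1.0, 0.001, 0.004]
ft_force: [0.6, -0.3, 0.0]
grip_width: 0.06
```

>>> jog_arm([
  [[0,0,-45,0,0,0,60],[-10,-30,-10,0,0,0,60],[-17,-40,0,0,0,0,60],[-17,-40,0,0,0,0,60],[-17,-40,0,0,0,0,60]],
])

```text
clock: 32.5
eef_pos: [0.4957, 0.324, 0.1602]
tool_rot: [0.015, 1.0, 0.01, 0.014]
ft_force: [0.3, 0.1, 0.4]
grip_width: 0.0597
```

Run:
```python
from h import *
plan([.5725,.0795,.13],Rdown(178.2)); T=np.array([.4768,.3956,0]);Rt=R.from_euler('z',6.45,degrees=True)
for c in("top","side"):
  m=camera_model(c); im=camera(c); cv2.imwrite(f"pics/{c}13.png",im[:,:,::-1])
  for n,z in(("pry_tool",.016),("cover_1",.018)):
   for d in masks_of(n,c):
    print(c,n,round(d["conf"],2),np.round(d["at"],1),"in tray",(Rt.inv().apply(at_z(m,d["at"],z)-T)).round(3))
```

```text
t=32.5 tcp [0.4957 0.324  0.1602] delta mm [ -83.1 -242.7   27.4] rot deg [1.2  1.53 0.12] F [0.3 0.1 0.4] w 59.7
top pry_tool 0.19 [195.2 246.9] in tray [-0.016 -0.116  0.016]
top cover_1 0.82 [275.5 164.6] in tray [ 0.231 -0.396  0.018]
top cover_1 0.72 [307.9 259.6] in tray [-0.089 -0.47   0.018]
top cover_1 0.7 [284.  204.3] in tray [ 0.095 -0.411  0.018]
top cover_1 0.56 [258.2 206.7] in tray [ 0.095 -0.327  0.018]
side pry_tool 0.58 [270.4 290.3] in tray [-0.008 -0.109  0.016]
side cover_1 0.61 [247.8 335.2] in tray [-0.027  0.095  0.018]
side cover_1 0.53 [328.5 246.9] in tray [-0.097 -0.418  0.018]
side cover_1 0.48 [278.  229.9] in tray [ 0.102 -0.471  0.018]
side cover_1 0.45 [288.5 221.3] in tray [ 0.091 -0.554  0.018]
```

Both the tool and cover 1 are seen inside the tray. Next is cover 2.

>>> jog_arm([
  [[-14,-40,0,1.2,1.5,0,60],[-14,-40,0,0,0,0,60],[-14,-40,0,0,0,0,60],[-14,-40,0,0,0,0,60],[-14,-40,0,0,0,0,60]],
])

```text
clock: 33.3
eef_pos: [0.5599, 0.1333, 0.1577]
tool_rot: [0.002, 1.0, 0.001, -0.001]
ft_force: [-0.0, -0.0, 0.1]
grip_width: 0.06
```

>>> jog_arm([
  [[-8,-25,5,0,0,0,60],[0,0,10,0,0,0,60],[0,0,0,0,0,0,60]],
])

```text
clock: 33.6
eef_pos: [0.5698, 0.1071, 0.1418]
tool_rot: [0.002, 1.0, 0.001, -0.0]
ft_force: [-0.5, 0.5, -0.8]
grip_width: 0.0599
```

Run:
```python
from h import *
plan([.5725,.0792,.0945],Rdown(178.2))
```

```text
t=33.6 tcp [0.5698 0.1071 0.1418] delta mm [ -2.9 -28.   47.2] rot deg [ 0.11 -0.05  1.56] F [-0.5  0.5 -0.8] w 59.9
```

>>> jog_arm([
  [[0,-18,0,0,0,0.8,60],[-2,-11,5,0,0,0.8,60],[0,0,12,0,0,0,60],[0,0,8,0,0,0,60]],
])

```text
clock: 34.0
eef_pos: [0.5719, 0.0812, 0.1162]
tool_rot: [0.013, 1.0, 0.001, 0.001]
ft_force: [-0.6, 0.0, -1.1]
grip_width: 0.0598
```

Run:
```python
from h import *
plan([.5725,.0792,.0945],Rdown(178.2))
```

```text
t=34.0 tcp [0.5719 0.0812 0.1162] delta mm [-0.7 -2.1 21.7] rot deg [0.17 0.08 0.26] F [-0.6  0.  -1.1] w 59.8
```

>>> jog_arm([
  [[0,-3,8,0,0,0.3,60],[0,-1,8,0,0,0,60],[0,0,5,0,0,0,60]],
])

```text
clock: 34.3
eef_pos: [0.5706, 0.0779, 0.092]
tool_rot: [0.015, 1.0, 0.002, -0.001]
ft_force: [0.3, 0.3, 0.5]
grip_width: 0.06
```

Run:
```python
from h import *
plan([.5725,.0792,.0945],Rdown(178.2))
```

```text
t=34.3 tcp [0.5706 0.0779 0.092 ] delta mm [-1.9  1.3 -2.5] rot deg [ 0.17 -0.06  0.02] F [0.3 0.3 0.5] w 60.0
```

>>> jog_arm([
  [[-2,1.5,-2.5,0,0,0,60],[0,0,0,0,0,0,42],[0,0,0,0,0,0,30],[0,0,0,0,0,0,30],[0,0,0,0,0,0,30]],
])

```text
clock: 34.8
eef_pos: [0.5728, 0.0816, 0.0951]
tool_rot: [0.015, 1.0, 0.003, -0.0]
ft_force: [0.3, -1.1, 0.3]
grip_width: 0.0374
```

>>> jog_arm([
  [[0,0,-5,0,0,0,30],[0,0,-8,0,0,0,30],[0,0,-10,0,0,0,30],[0,0,-20,0,0,0,30],[0,0,-15,0,0,0,30]],
])

```text
clock: 35.3
eef_pos: [0.5717, 0.08, 0.1551]
tool_rot: [0.015, 1.0, 0.002, -0.002]
ft_force: [1.4, 0.5, -0.4]
grip_width: 0.0379
```

Run:
```python
from h import *
T=np.array([.4768,.3956,0]);Rt=R.from_euler('z',6.45,degrees=True); g=T+Rt.apply([-.03,.01,.026]); print(g); plan(g,Rdown(178.2))
```

```text
[0.44586653 0.40216662 0.026     ]
t=35.3 tcp [0.5717 0.08   0.1551] delta mm [134.9 317.7 130.9] rot deg [ 0.22 -0.26  0.08] F [ 1.4  0.5 -0.4] w 37.9
```

>>> jog_arm([
  [[10,25,0,0,0,0,30],[17,40,0,0,0,0,30],[17,40,0,0,0,0,30],[17,40,0,0,0,0,30],[17,40,0,0,0,0,30]],
])

```text
clock: 35.8
eef_pos: [0.5055, 0.2671, 0.1652]
tool_rot: [0.022, 1.0, 0.002, 0.006]
ft_force: [1.3, -0.6, -0.9]
grip_width: 0.0378
```

>>> jog_arm([
  [[17,40,0,0,0,0,30],[17,40,0,0,0,0,30],[12,25,10,0,0,0,30],[8,12,20,0,0,0,30],[0,0,20,0,0,0,30]],
])

```text
clock: 36.3
eef_pos: [0.4569, 0.3999, 0.1243]
tool_rot: [0.019, 1.0, 0.008, 0.013]
ft_force: [-0.1, -0.6, -0.4]
grip_width: 0.038
```

Run:
```python
from h import *
plan([.446,.402,.026],Rdown(178.2))
```

```text
t=36.3 tcp [0.4569 0.3999 0.1243] delta mm [13.4  0.1 98. ] rot deg [ 0.95  1.42 -0.37] F [-0.1 -0.6 -0.4] w 38.0
```

>>> jog_arm([
  [[8,-3,20,0.9,1.4,0,30],[5,-2,30,0,0,0,30],[0,0,25,0,0,0,30],[0,0,12,0,0,0,30],[0,0,6,0,0,0,30]],
])

```text
clock: 36.8
eef_pos: [0.4431, 0.3949, 0.0283]
tool_rot: [0.019, 1.0, -0.001, -0.002]
ft_force: [-0.2, 0.4, -0.2]
grip_width: 0.0379
```

Run:
```python
from h import *
plan([.446,.402,.026],Rdown(178.2))
```

```text
t=36.8 tcp [0.4431 0.3949 0.0283] delta mm [-2.6  7.2  2.3] rot deg [-0.13 -0.17 -0.39] F [-0.2  0.4 -0.2] w 37.9
```

>>> jog_arm([
  [[0,0,1,0,0,0,30],[0,0,0,0,0,0,60],[0,0,0,0,0,0,60],[0,0,0,0,0,0,60],[0,0,-20,0,0,0,60]],
])

```text
clock: 37.3
eef_pos: [0.4439, 0.3942, 0.0483]
tool_rot: [0.02, 1.0, -0.001, -0.002]
ft_force: [-0.6, 0.3, -0.9]
grip_width: 0.0603
```

>>> jog_arm([
  [[0,0,-45,0,0,0,60],[0,0,-45,0,0,0,60],[-10,-30,-15,0,0,0,60],[-14,-40,0,0,0,0,60],[-14,-40,0,0,0,0,60]],
])

```text
clock: 37.8
eef_pos: [0.481, 0.2879, 0.1652]
tool_rot: [0.015, 1.0, 0.004, 0.004]
ft_force: [0.4, 0.3, 0.2]
grip_width: 0.0601
```

>>> jog_arm([
  [[-14,-40,0,0,0,0,60],[-14,-40,0,0,0,0,60],[-14,-40,0,0,0,0,60],[-14,-40,0,0,0,0,60],[-10,-30,0,0,0,0,60]],
])

```text
clock: 38.3
eef_pos: [0.5461, 0.089, 0.1717]
tool_rot: [0.014, 1.0, 0.006, 0.011]
ft_force: [-0.4, 0.7, 0.4]
grip_width: 0.0601
```

Run:
```python
from h import *
plan([.570,-.0008,.0945],Rdown(178.2))
```

```text
t=38.3 tcp [0.5461 0.089  0.1717] delta mm [-24.7 -90.   76.8] rot deg [0.68 1.3  0.18] F [-0.4  0.7  0.4] w 60.1
```

>>> jog_arm([
  [[-8,-35,0,0.7,1.3,0,60],[-8,-30,0,0,0,0,60],[-4,-18,5,0,0,0,60],[0,0,12,0,0,0.5,60],[0,0,12,0,0,0,60]],
])

```text
clock: 38.8
eef_pos: [0.5689, -0.0032, 0.1485]
tool_rot: [0.023, 1.0, -0.0, 0.007]
ft_force: [0.0, 0.5, -0.3]
grip_width: 0.0601
```

Run:
```python
from h import *
plan([.570,-.0008,.0945],Rdown(178.2))
```

```text
t=38.8 tcp [ 0.5689 -0.0032  0.1485] delta mm [-0.2  2.5 54. ] rot deg [-0.02  0.8  -0.84] F [ 0.   0.5 -0.3] w 60.1
```

>>> jog_arm([
  [[0,3,12,0,0.8,-0.8,60],[0,0,15,0,0,0,60],[0,0,10,0,0,0,60],[0,0,5,0,0,0,60]],
])

```text
clock: 39.2
eef_pos: [0.5671, 0.0045, 0.1018]
tool_rot: [0.012, 1.0, 0.0, -0.003]
ft_force: [0.1, 0.1, 0.5]
grip_width: 0.06
```

Run:
```python
from h import *
plan([.570,-.0008,.0945],Rdown(178.2))
```

```text
t=39.2 tcp [0.5671 0.0045 0.1018] delta mm [-3.  -5.2  7.2] rot deg [ 0.05 -0.31  0.4 ] F [0.1 0.1 0.5] w 60.0
```

>>> jog_arm([
  [[-3,-4.5,0,0,0,0.3,60],[0,-1,4,0,0,0,60],[0,0,3,0,0,0,60]],
])

```text
clock: 39.5
eef_pos: [0.57, 0.0002, 0.0938]
tool_rot: [0.014, 1.0, 0.001, -0.003]
ft_force: [0.2, -0.3, -1.2]
grip_width: 0.06
```

Run:
```python
from h import *
plan([.570,-.0008,.0945],Rdown(178.2))
```

```text
t=39.5 tcp [5.70e-01 2.00e-04 9.38e-02] delta mm [ 0.  -1.  -0.7] rot deg [ 0.05 -0.37  0.25] F [ 0.2 -0.3 -1.2] w 60.0
```

>>> jog_arm([
  [[0,-1,0,0,0,0,60],[0,0,0,0,0,0,42],[0,0,0,0,0,0,30],[0,0,0,0,0,0,30],[0,0,0,0,0,0,30]],
])

```text
clock: 40.0
eef_pos: [0.5712, 0.0017, 0.0955]
tool_rot: [0.013, 1.0, 0.004, -0.002]
ft_force: [-0.4, 0.1, -0.1]
grip_width: 0.0376
```

>>> jog_arm([
  [[0,0,-5,0,0,0,30],[0,0,-8,0,0,0,30],[0,0,-10,0,0,0,30],[0,0,-20,0,0,0,30],[0,0,-15,0,0,0,30]],
])

```text
clock: 40.5
eef_pos: [0.5699, 0.0001, 0.1557]
tool_rot: [0.014, 1.0, 0.003, -0.004]
ft_force: [0.8, 0.4, -0.4]
grip_width: 0.0374
```

>>> jog_arm([
  [[8,25,0,0,0,0,30],[13,40,0,0,0,0,30],[13,40,0,0,0,0,30],[13,40,0,0,0,0,30],[13,40,0,0,0,0,30]],
])

```text
clock: 41.0
eef_pos: [0.5207, 0.1864, 0.166]
tool_rot: [0.02, 1.0, 0.003, 0.004]
ft_force: [0.2, -0.1, 0.3]
grip_width: 0.0377
```

Run:
```python
from h import *
T=np.array([.4768,.3956,0]);Rt=R.from_euler('z',6.45,degrees=True); g=T+Rt.apply([-.03,-.058,.026]); print(g); plan(g,Rdown(182))
print("cover2",Rt.inv().apply(np.array([.443,.3945,0])-T))
```

```text
[0.45350539 0.33459704 0.026     ]
t=41.0 tcp [0.5207 0.1864 0.166 ] delta mm [ 74.4 144.6 140.2] rot deg [ 0.31  0.5  -4.35] F [ 0.2 -0.1  0.3] w 37.7
cover2 [-0.03370962  0.00270392  0.        ]
```

>>> jog_arm([
  [[18,36,0,0.3,0.5,-4,30],[18,36,0,0,0,-3,30],[16,32,10,0,0,0,30],[12,20,20,0,0,0,30],[0,0,20,0,0,0,30]],
])

```text
clock: 41.5
eef_pos: [0.453, 0.3204, 0.1248]
tool_rot: [-0.046, 0.999, 0.005, 0.007]
ft_force: [0.7, -0.2, -0.4]
grip_width: 0.0376
```

Run:
```python
from h import *
plan([.4535,.3346,.027],Rdown(185))
```

```text
t=41.5 tcp [0.453  0.3204 0.1248] delta mm [-0.3 13.2 97.9] rot deg [0.52 0.88 0.32] F [ 0.7 -0.2 -0.4] w 37.6
```

>>> jog_arm([
  [[0,10,20,0.5,0.9,0,30],[0,5,25,0,0,0,30],[0,0,20,0,0,0,30]],
])

```text
clock: 41.8
eef_pos: [0.4529, 0.3389, 0.062]
tool_rot: [-0.048, 0.999, 0.002, 0.003]
ft_force: [-0.2, 0.2, -1.2]
grip_width: 0.0373
```

Run:
```python
from h import *
plan([.4535,.3346,.027],Rdown(185))
```

```text
t=41.8 tcp [0.4529 0.3389 0.062 ] delta mm [-0.  -4.5 35. ] rot deg [0.17 0.3  0.49] F [-0.2  0.2 -1.2] w 37.3
```

>>> jog_arm([
  [[0,-5,12,0,0,0,30],[0,-2,12,0,0,0,30],[0,0,8,0,0,0,30]],
])

```text
clock: 42.1
eef_pos: [0.4539, 0.3323, 0.0291]
tool_rot: [-0.048, 0.999, 0.002, 0.003]
ft_force: [-0.1, 1.0, -1.1]
grip_width: 0.0377
```

>>> jog_arm([
  [[0,0,0,0,0,0,48],[0,0,0,0,0,0,48],[0,0,0,0,0,0,48],[0,0,-20,0,0,0,48],[0,0,-45,0,0,0,48]],
])

```text
clock: 42.6
eef_pos: [0.4508, 0.3299, 0.0912]
tool_rot: [-0.048, 0.999, -0.001, -0.002]
ft_force: [1.1, 0.1, 0.2]
grip_width: 0.0483
```

>>> jog_arm([
  [[0,0,-45,0,0,0,30],[-10,-35,-10,0,0,2,10],[-10,-40,0,0,0,2,0],[-10,-40,0,0,0,2,0],[-10,-40,0,0,0,0,0]],
])

```text
clock: 43.1
eef_pos: [0.5046, 0.1821, 0.1613]
tool_rot: [0.001, 1.0, 0.006, 0.01]
ft_force: [-0.3, 0.1, -0.3]
grip_width: 0.0
```

Run:
```python
from h import *
o=get_obs(); print(o["eef_pos"].round(3)); T=np.array([.4768,.3956,0]);Rt=R.from_euler('z',6.45,degrees=True); ims=[]
for c in("top","side"):
  m=camera_model(c); im=camera(c); ims.append(im[:,:,::-1])
  for n,z in(("pry_tool",.016),("pry_tip",.016),("cover_1",.018)):
   for d in masks_of(n,c):
    p=Rt.inv().apply(at_z(m,d["at"],z)-T)
    if abs(p[0])<.15 and abs(p[1])<.2: print(c,n,round(d["conf"],2),np.round(d["at"],1),"in tray",p.round(3))
U=np.array([.6134,.0779,0]);Ru=R.from_euler('z',-1.78,degrees=True)
for n,p in (("R",(.04,-.098,.1)),("key",(.04,-.05,.095))): print(n,(U+Ru.apply(p)).round(4))
A=cv2.resize(ims[0][195:290,90:225],None,fx=5.9,fy=4,interpolation=cv2.INTER_CUBIC) if 0 else cv2.resize(ims[0][200:290,95:225],(560,388),interpolation=cv2.INTER_CUBIC)
B=cv2.resize(ims[1][265:375,180:320],(240,188),interpolation=cv2.INTER_CUBIC)
C=cv2.resize(ims[1][200:290,200:330],(560,388)) 
out=np.zeros((590,800,3)); out[:388,:560]=A; out[400:588,:240]=B; out[400:588,250:520]=C[:376,:540][::2,::2]
cv2.imwrite("pics/t14.png",np.clip(out*1.35,0,255).astype('uint8'))
```

```text
[0.505 0.182 0.161]
top pry_tool 0.16 [159.7 251. ] in tray [-0.018 -0.002  0.016]
top cover_1 0.82 [137.  249.1] in tray [-0.005  0.07   0.018]
top cover_1 0.82 [158.9 250.9] in tray [-0.018  0.     0.018]
side pry_tool 0.79 [273.7 290. ] in tray [-0.016 -0.114  0.016]
side pry_tip 0.61 [274.4 289. ] in tray [-0.016 -0.119  0.016]
side pry_tip 0.59 [248.5 329.5] in tray [-0.019  0.072  0.016]
side cover_1 0.85 [258.9 313.9] in tray [-0.02   0.007  0.018]
side cover_1 0.66 [245.5 334.7] in tray [-0.021  0.095  0.018]
side cover_1 0.63 [266.6 299.3] in tray [-0.015 -0.061  0.018]
R [ 0.6503 -0.0213  0.1   ]
key [0.6518 0.0267 0.095 ]
```

View pics/t14.png

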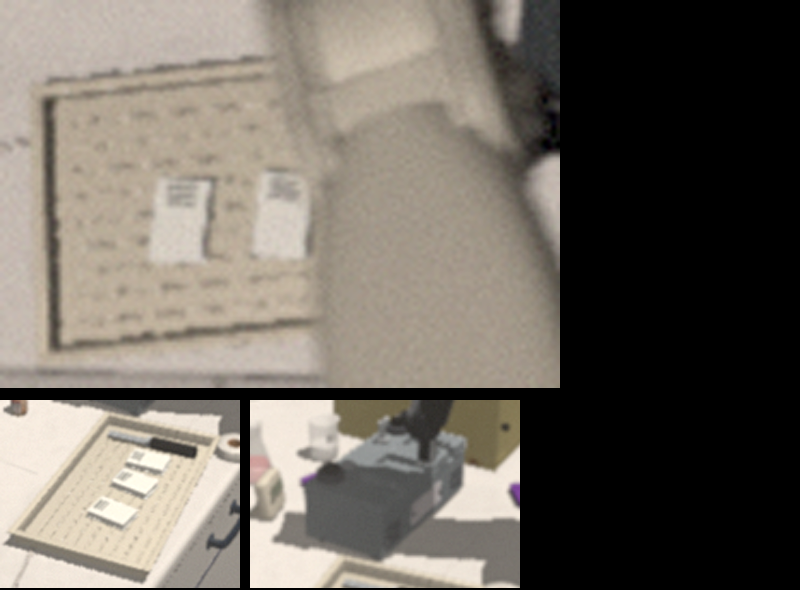

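The three covers and the tool all lie in the tray (side inset: covers at about (150,460), (135,482), (112,513), tool at (150,443)), and the unit's bays are empty. Next I'll go above the right button, with the fingers shut.

>>> jog_arm([
  [[-20,-28,0,0.7,1.2,0,0],[-26,-36,0,0,0,0,0],[-26,-36,0,0,0,0,0],[-26,-36,0,0,0,0,0],[-20,-30,0,0,0,0,0]],
])

```text
clock: 44.0
eef_pos: [0.6234, 0.0265, 0.1587]
tool_rot: [-0.012, 1.0, -0.0, -0.004]
ft_force: [-0.3, -0.0, 0.1]
grip_width: -0.0001
```

>>> jog_arm([
  [[-15,-22,0,0,0,0,0],[0,0,0,0,0,0,0],[0,0,0,0,0,0,0]],
])

```text
clock: 44.3
eef_pos: [0.6418, 0.0033, 0.1565]
tool_rot: [-0.011, 1.0, -0.001, -0.004]
ft_force: [0.5, 1.4, -0.4]
grip_width: -0.0002
```

Run:
```python
from h import *
plan([.6503,-.0213,.15],Rdown(180)); print(np.degrees(get_obs()["joint_pos"]).round(1))
ms=camera_model("side");T=np.array([.4768,.3956,0]);Rt=R.from_euler('z',6.45,degrees=True)
print("tool tip in tray",Rt.inv().apply(at_z(ms,(243,283.7),.016)-T).round(3))
c=(np.array([[385,40],[135,225]])+.5)/8-.5+[220,203]; d=(np.array([[643,130],[135,105]])+.5)/8-.5+[210,172]; mt=camera_model("top")
for a,b,n in zip(d,c,"RL"): print(n,tri(mt,a,ms,b)[0].round(4))
```

```text
t=44.3 tcp [0.6418 0.0033 0.1565] delta mm [ -8.  -24.8   6.4] rot deg [-0.06 -0.46  1.3 ] F [ 0.5  1.4 -0.4] w -0.2
[ 0.3 32.5 17.3 75.2 -0.1 -1. ]
tool tip in tray [ 0.077 -0.11   0.016]
R [ 0.6517 -0.0204  0.1154]
L [0.659  0.1737 0.1096]
```

>>> jog_arm([
  [[-4,-18,0,0,0,0,0],[-4,-8,0,0,0,0.6,0],[0,0,8,0,0,0,0],[0,0,8,0,0,0,0]],
])

```text
clock: 44.7
eef_pos: [0.6506, -0.0205, 0.1407]
tool_rot: [-0.009, 1.0, -0.0, -0.003]
ft_force: [-0.2, 0.8, 1.0]
grip_width: -0.0002
```

Run:
```python
from h import *
plan([.6508,-.0210,.12],Rdown(180))
```

```text
t=44.7 tcp [ 0.6506 -0.0205  0.1407] delta mm [-0.3 -0.5 20.7] rot deg [-0.05 -0.38  0.98] F [-0.2  0.8  1. ] w -0.2
```

>>> jog_arm([
  [[0,0,8,0,0,0,0],[0,0,8,0,0,0,0]],
])

```text
clock: 44.9
eef_pos: [0.6498, -0.0197, 0.123]
tool_rot: [-0.009, 1.0, -0.0, -0.004]
ft_force: [0.1, 0.0, -0.1]
grip_width: 0.0
```

>>> jog_arm([
  [[0,0,4,0,0,0,0]],
])

```text
clock: 45.0
eef_pos: [0.6489, -0.0194, 0.1175]
tool_rot: [-0.009, 1.0, -0.0, -0.005]
ft_force: [-0.4, 0.1, 0.1]
grip_width: 0.0002
```

>>> jog_arm([
  [[0,0,3,0,0,0,0]],
])

```text
clock: 45.1
eef_pos: [0.6488, -0.0193, 0.1141]
tool_rot: [-0.009, 1.0, -0.0, -0.005]
ft_force: [0.1, -0.7, 2.4]
grip_width: 0.0001
```

Run:
```python
from h import *
plan([.6508,-.0210,.105],Rdown(180))
```

```text
t=45.1 tcp [ 0.6488 -0.0193  0.1141] delta mm [-2.  -1.7  9.1] rot deg [-0.05 -0.55  1.07] F [ 0.1 -0.7  2.4] w 0.1
```

>>> jog_arm([
  [[0,0,3,0,0,0,0]],
])

```text
clock: 45.2
eef_pos: [0.6489, -0.0193, 0.1114]
tool_rot: [-0.009, 1.0, -0.001, -0.004]
ft_force: [-2.1, -0.3, 5.1]
grip_width: -0.0
```

>>> jog_arm([
  [[0,0,3,0,0,0,0]],
])

```text
clock: 45.3
eef_pos: [0.649, -0.0193, 0.1108]
tool_rot: [-0.009, 1.0, -0.001, -0.004]
ft_force: [-8.0, 0.1, 19.4]
grip_width: -0.0003
```

>>> jog_arm([
  [[0,0,1.5,0,0,0,0],[0,0,1,0,0,0,0],[0,0,1,0,0,0,0]],
])

```text
clock: 45.6
eef_pos: [0.6489, -0.0193, 0.1115]
tool_rot: [-0.009, 1.0, -0.001, -0.002]
ft_force: [-2.3, -0.0, 5.5]
grip_width: 0.0
```

Bottomed out (5 N or more). I'll hold it for about 3 s.

>>> jog_arm([
  [[0,0,2,0,0,0,0],[0,0,2,0,0,0,0],[0,0,2,0,0,0,0],[0,0,2,0,0,0,0],[0,0,2,0,0,0,0]],
])

```text
clock: 46.1
eef_pos: [0.6489, -0.0193, 0.111]
tool_rot: [-0.009, 1.0, -0.001, 0.001]
ft_force: [-4.1, -1.1, 11.1]
grip_width: -0.0003
```

>>> jog_arm([
  [[0,0,2,0,0,0,0],[0,0,2,0,0,0,0],[0,0,2,0,0,0,0],[0,0,2,0,0,0,0],[0,0,2,0,0,0,0]],
])

```text
clock: 46.6
eef_pos: [0.649, -0.0193, 0.111]
tool_rot: [-0.009, 1.0, -0.001, 0.004]
ft_force: [-4.8, -0.7, 11.7]
grip_width: 0.0
```

>>> jog_arm([
  [[0,0,2,0,0,0,0],[0,0,2,0,0,0,0],[0,0,2,0,0,0,0],[0,0,2,0,0,0,0],[0,0,2,0,0,0,0]],
])

```text
clock: 47.1
eef_pos: [0.649, -0.0193, 0.111]
tool_rot: [-0.009, 1.0, -0.001, 0.008]
ft_force: [-5.2, -0.3, 11.4]
grip_width: -0.0001
```

>>> jog_arm([
  [[0,0,2,0,0,0,0],[0,0,2,0,0,0,0],[0,0,2,0,0,0,0],[0,0,2,0,0,0,0],[0,0,2,0,0,0,0]],
])

```text
clock: 47.6
eef_pos: [0.649, -0.0193, 0.111]
tool_rot: [-0.009, 1.0, -0.001, 0.011]
ft_force: [-5.2, 0.2, 12.3]
grip_width: 0.0
```

>>> jog_arm([
  [[0,0,2,0,0,0,0],[0,0,2,0,0,0,0],[0,0,2,0,0,0,0],[0,0,2,0,0,0,0],[0,0,2,0,0,0,0]],
])

```text
clock: 48.1
eef_pos: [0.649, -0.0193, 0.1111]
tool_rot: [-0.009, 1.0, -0.001, 0.014]
ft_force: [-5.6, 0.0, 12.6]
grip_width: -0.0
```

>>> jog_arm([
  [[0,0,2,0,0,0,0],[0,0,2,0,0,0,0],[0,0,2,0,0,0,0],[0,0,2,0,0,0,0],[0,0,2,0,0,0,0]],
])

```text
clock: 48.6
eef_pos: [0.649, -0.0193, 0.1111]
tool_rot: [-0.009, 1.0, -0.001, 0.017]
ft_force: [-5.4, -0.8, 12.6]
grip_width: 0.0003
```

>>> jog_arm([
  [[0,0,2,0,0,0,0],[0,0,2,0,0,0,0],[0,0,2,0,0,0,0],[0,0,2,0,0,0,0],[0,0,2,0,0,0,0]],
])

```text
clock: 49.1
eef_pos: [0.649, -0.0193, 0.1111]
tool_rot: [-0.01, 1.0, -0.001, 0.02]
ft_force: [-5.8, -0.8, 11.7]
grip_width: 0.0004
```

Held at 11–12 N for 3.5 s. Now I'll release and run the final checks.

>>> jog_arm([
  [[0,0,-10,0,0,0,0],[0,0,-25,0,0,0,0],[0,0,-30,0,0,0,0],[0,0,-30,0,0,0,0],[0,0,0,0,0,0,0]],
])

```text
clock: 49.6
eef_pos: [0.6453, -0.0185, 0.2075]
tool_rot: [-0.01, 1.0, -0.001, 0.02]
ft_force: [1.0, -0.5, 0.7]
grip_width: -0.0001
```

>>> jog_arm([
  [[0,0,0,0,0,0,0],[0,0,0,0,0,0,0],[0,0,0,0,0,0,0]],
])

```text
clock: 49.9
eef_pos: [0.6448, -0.0183, 0.2051]
tool_rot: [-0.01, 1.0, -0.001, 0.018]
ft_force: [0.1, -0.2, 0.1]
grip_width: -0.0001
```

Run:
```python
from h import *
o=get_obs(); print(o["clock"],o["eef_pos"].round(3),o["ft_force"].round(1)); T=np.array([.4768,.3956,0]);Rt=R.from_euler('z',6.45,degrees=True); ims=[]
for c in("top","side"):
  m=camera_model(c); im=camera(c); ims.append(im[:,:,::-1])
  for n,z in(("pry_tool",.016),("cover_1",.018),("bottle",.07),("dropper",.06),("rest_roll",.015),("desk_timer",.04),("beaker",.05)):
   for d in masks_of(n,c):
    w=at_z(m,d["at"],z); p=Rt.inv().apply(w-T)
    if n[:2] not in("pr","co") or abs(p[0])<.15 and abs(p[1])<.2: print(c,n,round(d["conf"],2),np.round(d["at"],1),"world",w[:2].round(3),"in tray",p[:2].round(3))
A=cv2.resize(ims[0][195:290,95:315],(788,340),interpolation=cv2.INTER_CUBIC); B=cv2.resize(ims[1][200:375,180:330],(214,250)); out=np.zeros((590,788,3)); out[:340]=A; out[340:,:214]=B
cv2.imwrite("pics/t15.png",np.clip(out*1.3,0,255).astype('uint8'))
```

```text
49.9 [ 0.645 -0.018  0.205] [ 0.1 -0.2  0.1]
top pry_tool 0.49 [196.  244.4] world [0.482 0.277] in tray [-0.008 -0.119]
top cover_1 0.81 [181.5 245.1] world [0.479 0.323] in tray [-0.006 -0.073]
top cover_1 0.77 [135.8 249.5] world [0.462 0.468] in tray [-0.006  0.074]
top cover_1 0.53 [161.4 250.9] world [0.459 0.386] in tray [-0.018 -0.008]
top bottle 0.7 [421.  276.9] world [ 0.392 -0.422] in tray [-0.176 -0.803]
top dropper 0.43 [195.8 164. ] world [0.736 0.282] in tray [ 0.245 -0.142]
top dropper 0.21 [180.5 246.8] world [0.47  0.315] in tray [-0.016 -0.08 ]
top rest_roll 0.84 [214.5 282. ] world [0.365 0.212] in tray [-0.132 -0.17 ]
top desk_timer 0.82 [235.9 155.6] world [0.772 0.157] in tray [ 0.267 -0.27 ]
top beaker 0.18 [226.  183.4] world [0.676 0.184] in tray [ 0.174 -0.233]
side pry_tool 0.82 [270.4 292. ] world [0.477 0.294] in tray [-0.011 -0.101]
side cover_1 0.78 [257.8 313.9] world [0.459 0.401] in tray [-0.017  0.008]
side cover_1 0.77 [267.1 300.9] world [0.465 0.339] in tray [-0.019 -0.055]
side cover_1 0.56 [245.3 331.5] world [0.452 0.478] in tray [-0.016  0.084]
side bottle 0.64 [374.2 199.9] world [ 0.376 -0.388] in tray [-0.188 -0.768]
side dropper 0.72 [242.4 320.9] world [0.451 0.492] in tray [-0.014  0.098]
side dropper 0.49 [189.8 263. ] world [0.721 0.335] in tray [ 0.235 -0.087]
side rest_roll 0.55 [317.1 290.2] world [0.366 0.221] in tray [-0.129 -0.161]
side desk_timer 0.77 [208.2 244. ] world [0.762 0.183] in tray [ 0.259 -0.244]
side beaker 0.71 [233.  216.2] world [ 0.794 -0.021] in tray [ 0.268 -0.45 ]
```

View pics/t15.png

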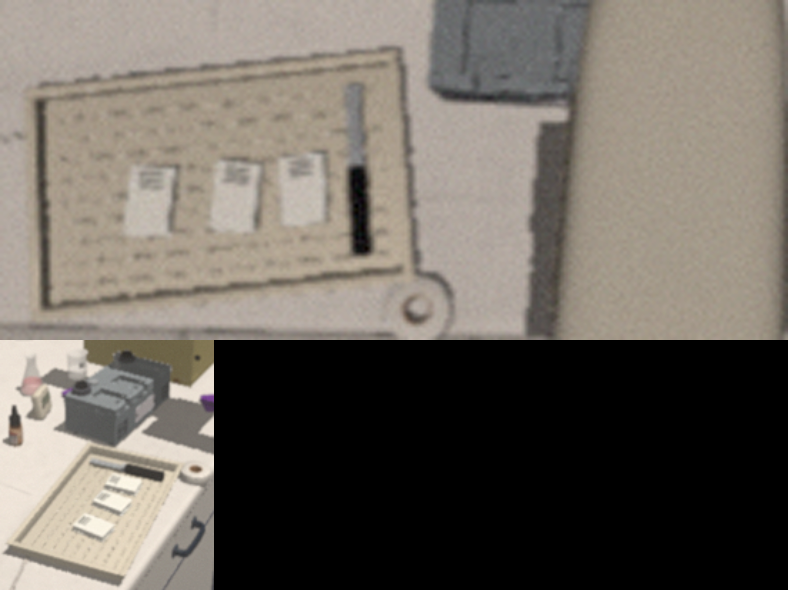

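All three covers and the whole tool lie flat inside the tray, with the tool from (355,85) to (362,253). The bystanders are where they were and the robot touches nothing, so I'm handing in.

```bash
python3 -c "
from workcell import *
print(job_done())"
```

```text
the job is handed in; nothing more can be done
None
```

The job is done and handed in at about 50 s of robot time; no verdict was reported. All three covers were on. I levered each one out with the pry tool, in the order 3, 2, 1, and put the covers and the tool in the drip tray. Then I held the right button, on the key's side, bottomed out at 11–12 N for about 3.5 s, let it go and raised the arm clear.

**Tray:** The last pictures from both cameras show the three covers flat in the tray, at tray y of about +0.08, 0.00 and −0.06 m. The whole tool is at y of about −0.11 m, with its blade tip at x of about 0.077 m (limit 0.094 m).

**Robot:** The wrist force was about 0 N at the end, so the robot was touching nothing.

**Bystanders:** The bottle, dropper, roll and timer read within about 1 cm of the start from the top camera. The arm hid the beaker from above. The side view put it in the same place to within that view's coarser accuracy.

**What went wrong or disagreed:**
- Joint 6 hit its end stop after the first cover. I laid the tool down and regrasped it with the gripper turned half round.
- The height at which the blade met the first notch floor was about 3 mm off my camera estimate; contact force settled it.
- Button travel was judged from force and depth only, as there is no direct reading of it.

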